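# Load lamp shells into the latched carrying cradle

### The arm

A 7-joint arm with a two-finger parallel gripper is mounted at the origin on the work surface. World frame = base frame: x ahead of the robot, y to its left, z up, the work surface at z = 0. Lengths are in m, angles in rad, forces in N, time in s.
With the tool pointing down it reaches from about 0.4 to 0.85 m from the base axis. Payload 10.4 kg.
Tool frame: the origin (TCP) lies midway between the tips of the shut fingers; the grasp point (between the pads) lies 19 mm behind it; z points along the fingers, y is the line along which they close (so a half turn about z gives the same grasp; the last joint's range is limited). The gripper opens to 87 mm and grips with 3 to 60 N. Pads are 19 mm wide; open, the fingers measure 117 mm over their backs; the gripper's body (75 mm by 190 mm) begins 51 mm behind the grasp point.
Start: joints at [-1.127, 0.332, -0.065, 1.46, 0.022, 1.35, -0.088], TCP at [0.281, 0.558, 0.196] pointing down, gripper open.
Joint ranges: [-2.6, 2.6], [-0.5, 2.12], [-1.47, 1.34], [0.16, 2.42], [-1.27, 4.41], [0.06, 2.06], [-2.6, 2.6]. Speed limits (rad/s): [2.22, 2.22, 2.79, 2.79, 3.14, 3.14, 3.14].

### API

Orientations are given as a unit quaternion [x, y, z, w].
In Python, from bench import sensors, eyes, order gives the robot as it stands.
- The arm moves only by the tool arm_command, never from a script. Its argument "steps" is a list of rows, each an object with "rot": the turn, a rotation vector about the world's x, y, z in degrees, a list of three; "slide": the shift along the world's x, y, z in m, a list of three; "grip": the opening, from 0 (shut) to 1 (fully open). A call has exactly 8 rows; each row shifts and turns the commanded pose from where the row before left it; what a row does not reach is not made up. A row lasts 1/8 s, in which the tool goes at most 62.5 mm and 10.7 degrees, less where a joint would pass 70% of its speed; a pose out of reach is approached as far as the arm can. A call with a gripper value outside its range is refused whole. The fingers move at their own pace and stop on an object; "newtons" is the grip in N (left out, the last holds). Time passes only in rows, so rows that do not move let the fingers close, or fill a call up. It gives the time, the measured TCP pose, the force, the opening and the grip force at its end, in the units of the state.
- sensors.read_state(): the state, without advancing time (a new reading comes with each control period).
- eyes.camera(name): name is "side" or "top" or "wrist"; returns a dict with "pixels" (400x640x3 uint8, red, green, blue), "intrinsics" (3x3 intrinsics, pixels), "pose" (4x4, takes a point from camera to world coordinates). Camera axes: x right, y down, z forward; pixel columns grow to the right and rows downward; lengths in m; the calibration is good to about 2 mm. A picture is of the moment at which its call begins. There is no depth.
- order.close_job(): hands the job in; it is judged then, once.
Trained networks look in a picture, given as the dict that the camera call returned (one of the last four; its "shot" number tells which), for a name from the list of things; names that differ only in an ending like _2 or _b are one class to them, and where a whole thing is asked for, a point or a joint stands for the part that bears it (a point fixed in the world has none). Each returns a list of dicts, best first, with "conf" (0 to 1); they miss things now and then, are a little off and sometimes report something else, mostly with a low value. They report only what shows in the picture. A call takes as long as a camera call. They do not tell look-alikes from the thing itself.
- eyes.look_for(name, picture): "bbox" ([left, top, right, bottom] in pixels, round what is visible of it).
The state is a dict: "time": time; "joint_positions": joint angles; "joint_vel": joint speeds; "joint_torque": joint torques, N m; "ee_pos": TCP position; "eef_rot": TCP orientation; "ft_force": force on the tool from outside, world axes, zero at the start; "torque": the same for the moment, N m; "width": finger opening in m; "grip_force": force on a finger pad.
Only numpy, scipy, OpenCV 4.12 (cv2) and the standard library are available. Lean on these libraries where they do the work, as an engineer would, in place of code of your own. Each camera call takes 0.05 s, during which the arm holds its last target. There are 200 camera calls.

### The job

Get the lamp shells ready to be carried to the spray booth. Swing the wire latch of the wooden cradle outwards until it lies open on its own and let go, then swing the keeper frame up and over until it stays open on its own and let go; lay every lamp shell that stands on the bench on its side in the cradle, one to a groove, resting in both combs and centred along the groove, without throwing or dropping them in. When all are in, fold the keeper fully down over them and swing the latch back over its front bar, leaving the other things on the bench where they are.

Things in the scene. Friction and masses are not known exactly. Their poses are not given: they have to be found in the camera images.
- cradle: plywood cradle, fixed. Board 292 (x) by 170 (y), top 12 high; origin under its centre. Four 45-degree V grooves along y at x = -102, -34, +34, +102, cut in two combs (10 thick, 41 high) at y = -40 and +40; between the combs it is open down to the board. A shell lying in a groove has its axis 48 high. Hinge posts 88 high at x = +-138, y = +75
- keeper (a joint): keeper, a flat steel frame (280-440 g) over the cradle. 0 = closed, level, 78 high, 9 clear of lying shells; grows as it swings up and over to the cradle's +y side. Balances at about 1.57; past that it falls to its open stop at 1.95 and stays; short of it, it falls shut. Little friction, some damping. Side bars at cradle x = +-126; cross strips 12 wide at 35 and 115 from the hinge
- keeper_handle (a point): middle of the keeper's front bar: round, diameter 12, 250 long, along the cradle's x, 160 from the hinge axis. Closed it lies at cradle y = -85, 78 high, free beneath (board top 12 high). Can be gripped from above; turns between the fingers. The point's frame turns with the keeper
- latch (a joint): wire latch at the cradle's front edge, 70 g. 0 = closed: leans 0.33 rad inwards past upright, its wire bent over the keeper's front bar. Grows as it swings out towards the cradle's -y; upright (balance) at 0.33; past that it falls outwards to its stop at 1.4 and stays; pushed back past 0.33 it falls closed. Almost no friction
- latch_handle (a point): grip point on the latch's free end, a round steel rod of diameter 10, 60 long, along the cradle's x from x = 45 to 105 (this point at x = 68), 75 from the latch's hinge axis. Closed it lies at cradle y = -74, 111 high; open at y = -164, 76 high. The latch's wire joins it at x = 105 only. Can be gripped from above; turns between the fingers
- latch_hinge (a point): the latch's hinge axis (along the cradle's x), at cradle x = +105, y = -98, 40 high, on a steel block 34 high
- keeper_hinge (a point): middle of the keeper's hinge axis, which runs along the cradle's x at cradle y = +75, 78 high
- shell1: lamp shell: plain aluminium closed cylinder, diameter 38, length 110, 100 to 200 g, a thin dark line round it 16 from its top; stands upright on the bench at the start. Origin at the centre of its foot, z along its axis. May be absent (None from the start)
- shell2: lamp shell: plain aluminium closed cylinder, diameter 38, length 110, 100 to 200 g, a thin dark line round it 16 from its top; stands upright on the bench at the start. Origin at the centre of its foot, z along its axis. May be absent (None from the start)
- shell3: lamp shell: plain aluminium closed cylinder, diameter 38, length 110, 100 to 200 g, a thin dark line round it 16 from its top; stands upright on the bench at the start. Origin at the centre of its foot, z along its axis. May be absent (None from the start)
- shell4: lamp shell: plain aluminium closed cylinder, diameter 38, length 110, 100 to 200 g, a thin dark line round it 16 from its top; stands upright on the bench at the start. Origin at the centre of its foot, z along its axis. May be absent (None from the start)
- shell1_mid (a point): middle of the lamp shell shell1: on its axis, 55 from either end; axes as the shell's. None if the shell is absent
- shell2_mid (a point): middle of the lamp shell shell2: on its axis, 55 from either end; axes as the shell's. None if the shell is absent
- shell3_mid (a point): middle of the lamp shell shell3: on its axis, 55 from either end; axes as the shell's. None if the shell is absent
- shell4_mid (a point): middle of the lamp shell shell4: on its axis, 55 from either end; axes as the shell's. None if the shell is absent
- jar: bystander: amber glass jar with a steel lid, diameter 60, 65 high, standing among the shells; origin under its foot
- wrench: bystander: steel wrench 160 long lying on the bench
- screwdriver: bystander: screwdriver 190 long lying on the bench
- tape: bystander: roll of tape, diameter 90, 24 high
- block: bystander: wooden block 90 by 45 by 30 high
- spray: bystander: white spray can, diameter 66, 170 high; origin under its foot
- cup: bystander: white ceramic cup, diameter 84, 70 high
Things that resemble listed ones, but are neither listed nor needed, are in the scene too. What is shaped like the shell1 but pink or turquoise is not meant.

How it is judged:
By the outcome, as a careful person would: the job done as asked, in the order asked, and still so for the second after the job is handed in, with the robot touching nothing.
Of shell1, shell2, shell3, shell4 only 2 to 4 are there at a start; the rules pass over those that are not, and their reading is None.
At some moment in a run one of shell1, shell2, shell3, shell4 may be knocked a few centimetres aside while the robot is not near it.
It also fails if it takes over 210 s, if anything falls off the work surface, if the arm or the gripper's body presses on something with over 40 N, if the wrist force passes 120 N, or if a joint passes its speed limit or range.

## Working session

There is one attempt and no reset: what is moved stays moved. The work goes in short steps, Python scripts to look and compute and a tool call to move; the robot and the scene stay as the last step left them, time stands still between calls to the robot, and variables do not carry over. Pictures are saved under pics/ and viewed, at most 14 in all, crops included, and the job is handed in when it is done.

Besides the shell and the picture viewer there is one more tool, called after ">>>" by a JSON object that holds its "op" and its "data". arm_command: Moves the arm, as the interface text tells. Its arguments: {"type":"object","properties":{"steps":{"type":"array","items":{"type":"object","properties":{"rot":{"type":"array","items":{"type":"number"}},"slide":{"type":"array","items":{"type":"number"}},"grip":{"type":"number"}}}},"newtons":{"type":"number"}},"required":["steps"]}

```bash
mkdir -p pics; ls
cat > h.py <<'E'
import numpy as np, cv2
from bench import sensors, eyes, order
def shot(n,save=None):
    p=eyes.camera(n)
    if save: cv2.imwrite(f'pics/{save}.png',p['pixels'][:,:,::-1])
    return p
def ray(p,u,v):
    K=np.array(p['intrinsics']);T=np.array(p['pose'])
    d=T[:3,:3]@np.linalg.solve(K,[u,v,1.]);return T[:3,3],d
def onz(p,u,v,z):
    o,d=ray(p,u,v);return o+d*(z-o[2])/d[2]
def proj(p,X):
    K=np.array(p['intrinsics']);T=np.array(p['pose'])
    c=T[:3,:3].T@(np.array(X)-T[:3,3]);q=K@c;return q[:2]/q[2]
E
cat > a.py <<'E'
from h import *
np.set_printoptions(precision=3,suppress=True)
for n in ['top','side']:
    p=shot(n,n+'0');print(n,np.array(p['pose']).tolist(),np.array(p['intrinsics']).tolist())
    for k in ['cradle','keeper','latch','latch_handle','shell1','jar','spray']:
        print(k,[(np.round(b['bbox']).astype(int).tolist(),round(b['conf'],2)) for b in eyes.look_for(k,p)])
s=sensors.read_state();print(s)
E
python3 a.py
```

```text
pics
top [[0.017975143026959982, -0.9994932712895005, 0.026269657024277256, 0.5317926744468319], [-0.9997732121477771, -0.01826786438401632, -0.01094574814997884, -0.037346095483595854], [0.01142009215706745, -0.02606694799664916, -0.9995949658322936, 1.2186753003820439], [0.0, 0.0, 0.0, 1.0]] [[398.7576485768951, 0.0, 319.6430104018265], [0.0, 398.7576485768951, 200.85418240365118], [0.0, 0.0, 1.0]]
cradle [([205, 168, 276, 268], 0.68), ([256, 175, 277, 202], 0.31)]
keeper [([212, 170, 274, 264], 0.85), ([146, 231, 184, 263], 0.42)]
latch [([258, 178, 275, 201], 0.66)]
latch_handle [([428, 146, 469, 172], 0.63), ([204, 166, 278, 273], 0.57), ([255, 174, 272, 202], 0.54)]
shell1 [([383, 236, 402, 251], 0.76), ([397, 186, 416, 203], 0.74), ([434, 232, 456, 246], 0.62), ([460, 209, 485, 224], 0.58), ([394, 140, 415, 156], 0.5), ([351, 185, 368, 198], 0.47), ([207, 171, 272, 262], 0.29)]
jar [([334, 230, 361, 253], 0.59)]
spray [([425, 146, 467, 172], 0.93)]
side [[0.8496745449739788, -0.390071474453079, 0.3548202537077942, 0.187086621651833], [-0.5271307603940821, -0.6457482061738739, 
[... 612 characters left out ...]
, 416, 365], 0.74), ([340, 217, 359, 249], 0.63), ([215, 134, 314, 197], 0.24)]
jar [([283, 235, 305, 268], 0.92), ([353, 312, 372, 349], 0.58)]
spray [([283, 237, 307, 266], 0.73), ([417, 251, 458, 308], 0.58)]
{'time': 0.8, 'joint_positions': array([-1.127,  0.332, -0.065,  1.46 ,  0.022,  1.35 , -0.089]), 'joint_vel': array([-0.001, -0.   , -0.001,  0.002,  0.001, -0.   , -0.002]), 'joint_torque': array([  0.001, -62.298,   0.025, -39.013,  -0.061,   0.031,   0.   ]), 'ee_pos': array([0.281, 0.558, 0.196]), 'eef_rot': array([0.231, 0.973, 0.   , 0.   ]), 'ft_force': array([ 0.632, -0.453,  0.868]), 'torque': array([-0.014, -0.022, -0.005]), 'grip_force': 0.0, 'width': 0.08712178867684207}
```

View pictures.

```bash
python3 -c "
import cv2
a=cv2.imread('pics/top0.png')[110:300,130:500];cv2.imwrite('pics/topc.png',cv2.resize(a,None,fx=2.15,fy=2.15,interpolation=cv2.INTER_CUBIC))
a=cv2.imread('pics/side0.png')[110:380,190:480];cv2.imwrite('pics/sidec.png',cv2.resize(a,None,fx=2.2,fy=2.2,interpolation=cv2.INTER_CUBIC))"
```

```text
(no output)
```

View pics/topc.png

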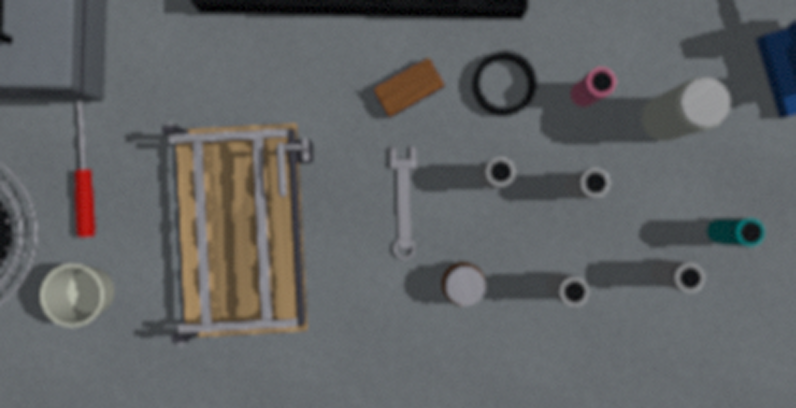

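View pics/sidec.png

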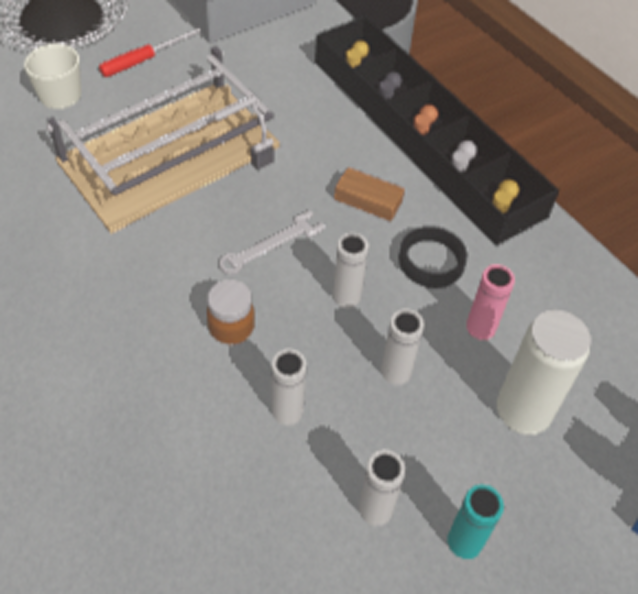

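```bash
cat > b.py <<'E'
from h import *
np.set_printoptions(precision=4,suppress=True)
t=shot('top');s=shot('side')
f=lambda u,v:(u/2.15+130-.27,v/2.15+110-.27)
for n,(u,v),z in [('A',(501,172),.11),('B',(596,183),.11),('C',(574,291),.11),('D',(690,278),.11),('pink',(602,82),.11),('turq',(751,232),.11),('spray',(706,103),.17),('jar',(466,286),.065),('hingepostfar',(175,139),.083),('postnear',(184,329),.083),('frontcornerfar',(290,134),.078),('fcnear',(296,327),.078),('bd+x-y',(294,126),.012),('bd-x-y',(305,330),.012)]:
    print(n,onz(t,*f(u,v),z))
print([ (b['bbox'],b['conf']) for b in eyes.look_for('latch_handle',t)])
w=shot('wrist','wrist0');print(np.array(w['pose']),np.array(w['intrinsics']))
E
python3 b.py
```

```text
A [ 0.5941 -0.1691  0.11  ]
B [ 0.5821 -0.2927  0.11  ]
C [ 0.4419 -0.2659  0.11  ]
D [ 0.4613 -0.4162  0.11  ]
pink [ 0.7138 -0.2989  0.11  ]
turq [ 0.5222 -0.4952  0.11  ]
spray [ 0.6806 -0.4135  0.17  ]
jar [ 0.4425 -0.1297  0.065 ]
hingepostfar [0.6313 0.2603 0.083 ]
postnear [0.3811 0.2422 0.083 ]
frontcornerfar [0.6413 0.1092 0.078 ]
fcnear [0.3855 0.0957 0.078 ]
bd+x-y [0.6591 0.1123 0.012 ]
bd-x-y [0.3731 0.0907 0.012 ]
[([256.1, 176.2, 271.4, 199.8], 0.7)]
[[ 0.451   0.8586  0.2438  0.2142]
 [ 0.8925 -0.4339 -0.1232  0.5916]
 [ 0.      0.2732 -0.962   0.3844]
 [ 0.      0.      0.      1.    ]] [[305.7327   0.     317.4548]
 [  0.     305.7327 201.0539]
 [  0.       0.       1.    ]]
```

>>> {"op": "arm_command", "data": {"steps": [{"slide": [0,-0.01,0.03],"rot": [0,0,0]},{"slide": [0.035,-0.05,0.02],"rot": [0,0,4]},{"slide": [0.035,-0.05,0.02],"rot": [0,0,5]},{"slide": [0.035,-0.05,0.02],"rot": [0,0,5]},{"slide": [0.035,-0.05,0.01],"rot": [0,0,5]},{"slide": [0.03,-0.05,0],"rot": [0,0,4]},{"slide": [0.03,-0.05,0],"rot": [0,0,4]},{"slide": [0.03,-0.05,0],"rot": [0,0,4]}]}}

```text
schema error: expected keys rot, slide, grip
```

```bash
cat > c.py <<'E'
from h import *
np.set_printoptions(precision=4,suppress=True)
w=shot('wrist','wrist1');s=sensors.read_state();print(s['ee_pos'],s['eef_rot'],s['joint_positions'])
E
python3 c.py
```

```text
[0.2812 0.5582 0.1959] [ 0.2313  0.9729  0.     -0.    ] [-1.1266  0.3322 -0.0647  1.4601  0.0216  1.3499 -0.0885]
```

View pics/wrist1.png

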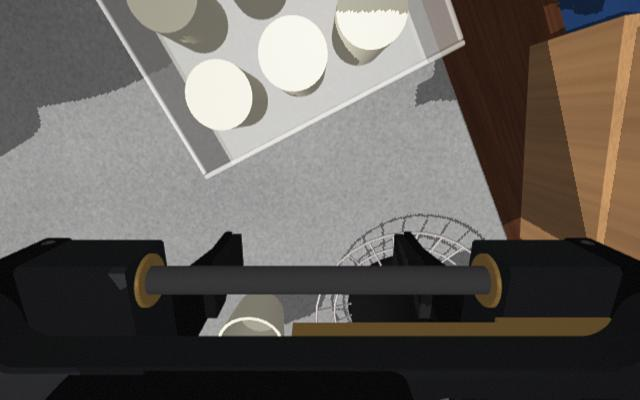

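>>> {"op": "arm_command", "data": {"steps": [{"slide": [0,-0.01,0.03],"rot": [0,0,0],"grip": 1},{"slide": [0.03,-0.05,0.02],"rot": [0,0,4],"grip": 1},{"slide": [0.03,-0.05,0.02],"rot": [0,0,5],"grip": 1},{"slide": [0.03,-0.05,0.02],"rot": [0,0,5],"grip": 1},{"slide": [0.03,-0.05,0.01],"rot": [0,0,5],"grip": 1},{"slide": [0.02,-0.05,0],"rot": [0,0,4],"grip": 1},{"slide": [0.01,-0.05,0],"rot": [0,0,4],"grip": 1},{"slide": [0,-0.05,0],"rot": [0,0,4],"grip": 1}]}}

```text
time: 2.05
ee_pos: [0.4317, 0.1962, 0.2958]
eef_rot: [-0.038, 0.999, 0.0, 0.0]
ft_force: [1.2, -0.2, 0.1]
width: 0.0873
grip_force: 0.0
```

```bash
python3 c.py
```

```text
[0.4326 0.1895 0.2966] [-0.036   0.9994 -0.0006  0.0005] [-0.686  -0.0523  0.1683  1.6853  0.0102  1.5075  1.1244]
```

View pics/wrist1.png

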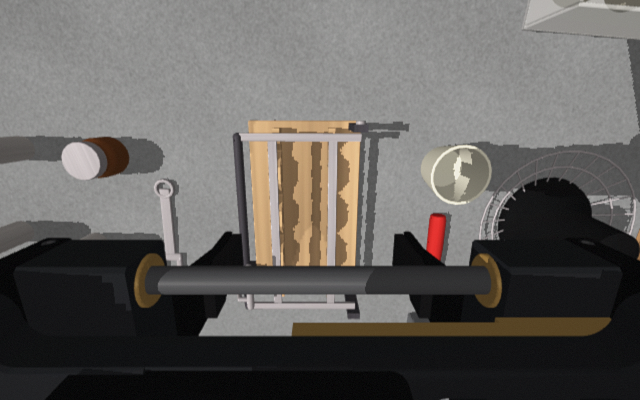

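>>> {"op": "arm_command", "data": {"steps": [{"slide": [0.03,-0.01,0],"rot": [0,0,0],"grip": 1},{"slide": [0.04,-0.01,0],"rot": [0,0,0],"grip": 1},{"slide": [0.04,-0.01,0],"rot": [0,0,0],"grip": 1},{"slide": [0.04,-0.01,0],"rot": [0,0,0],"grip": 1},{"slide": [0.04,0,0],"rot": [0,0,0],"grip": 1},{"slide": [0.03,0,0],"rot": [0,0,0],"grip": 1},{"slide": [0,0,0],"rot": [0,0,0],"grip": 1},{"slide": [0,0,0],"rot": [0,0,0],"grip": 1}]}}

```text
time: 3.1
ee_pos: [0.6509, 0.1584, 0.2958]
eef_rot: [-0.037, 0.999, 0.0, -0.0]
ft_force: [-0.1, -0.1, -0.9]
width: 0.0869
grip_force: 0.0
```

```bash
sed -i 's/wrist1/wrist2/' c.py; python3 c.py; python3 -c "
import cv2
a=cv2.imread('pics/wrist2.png')[0:300,150:450];cv2.imwrite('pics/w2c.png',cv2.resize(a,None,fx=2,fy=2,interpolation=cv2.INTER_CUBIC))"
```

```text
[0.6507 0.1585 0.2962] [-0.0373  0.9993  0.0002  0.0001] [-0.5096  0.4143  0.3035  1.1669 -0.1211  1.577   1.4141]
```

View pics/w2c.png

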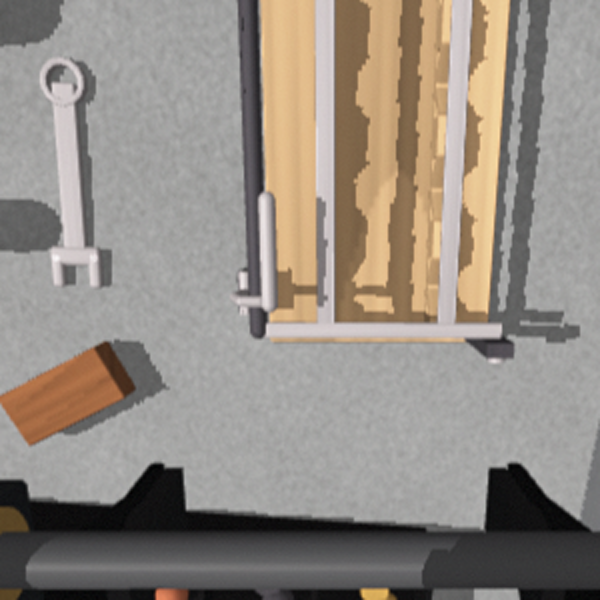

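```bash
cat > fit.py <<'E'
from h import *
from scipy.optimize import least_squares
np.set_printoptions(precision=4,suppress=True)
w=shot('wrist')
c=lambda u,v:(u/2+150-.25,v/2-.25)
obs=[((75,-74,111),c(267,252)),((45,-74,111),c(266,192)),((105,-74,111),c(268,309)),((125,-85,78),c(258,336)),((126,-60,78),c(296,330)),((126,60,78),c(480,330)),((60,-40,78),c(326,200)),((60,40,78),c(453,200))]
def W(q,X):
    x,y,th=q;X=np.array(X)/1e3;R=np.array([[np.cos(th),-np.sin(th)],[np.sin(th),np.cos(th)]])
    return np.r_[R@X[:2]+[x,y],X[2]]
def f(q):
    r=[]
    for i,(X,uv) in enumerate(obs):
        d=proj(w,W(q,X))-uv
        if i==0 or i>=6: d=d*[1,0]
        if i in(4,5): d=d*[0,1]
        r+=list(d)
    return np.array(r)
s=least_squares(f,[.51,.186,.075],loss='soft_l1');print(s.x,np.degrees(s.x[2]));print(f(s.x).reshape(-1,2))
q=s.x
for X in [(68,-74,111),(0,-85,78),(68,-164,76),(105,-98,40)]:print(X,W(q,X))
E
python3 fit.py
```

```text
[0.5131 0.1817 0.0756] 4.332666747048351
[[ 0.2686  0.    ]
 [-0.0707  4.7759]
 [ 0.5708 -1.8276]
 [ 0.3888 -3.2457]
 [ 0.      0.456 ]
 [-0.      0.2578]
 [-0.2959  0.    ]
 [-1.2719  0.    ]]
(68, -74, 111) [0.5865 0.113  0.111 ]
(0, -85, 78) [0.5195 0.0969 0.078 ]
(68, -164, 76) [0.5933 0.0233 0.076 ]
(105, -98, 40) [0.6252 0.0919 0.04  ]
```

>>> {"op": "arm_command", "data": {"steps": [{"slide": [-0.032,-0.023,0],"rot": [0,0,0],"grip": 1},{"slide": [-0.032,-0.023,0],"rot": [0,0,0],"grip": 1},{"slide": [0,0,-0.05],"rot": [0,0,0],"grip": 1},{"slide": [0,0,-0.05],"rot": [0,0,0],"grip": 1},{"slide": [0,0,-0.04],"rot": [0,0,0],"grip": 1},{"slide": [0,0,-0.04],"rot": [0,0,0],"grip": 1},{"slide": [0,0,-0.024],"rot": [0,0,0],"grip": 1},{"slide": [0,0,0],"rot": [0,0,0],"grip": 1}], "newtons": 10}}

```text
time: 4.2
ee_pos: [0.5857, 0.1123, 0.0909]
eef_rot: [-0.037, 0.999, -0.0, -0.001]
ft_force: [0.6, 0.4, 0.1]
width: 0.087
grip_force: 0.0
```

>>> {"op": "arm_command", "data": {"steps": [{"slide": [0,0,0],"rot": [0,0,0],"grip": 0.3},{"slide": [0,0,0],"rot": [0,0,0],"grip": 0.3},{"slide": [0,0,0],"rot": [0,0,0],"grip": 0.3},{"slide": [0,0,0],"rot": [0,0,0],"grip": 0},{"slide": [0,0,0],"rot": [0,0,0],"grip": 0},{"slide": [0,0,0],"rot": [0,0,0],"grip": 0},{"slide": [0,0,0],"rot": [0,0,0],"grip": 0},{"slide": [0,0,0],"rot": [0,0,0],"grip": 0}]}}

```text
time: 5.2
ee_pos: [0.5873, 0.1122, 0.0919]
eef_rot: [-0.037, 0.999, 0.0, -0.0]
ft_force: [0.1, -0.1, 0.8]
width: 0.0151
grip_force: 0.0
```

>>> {"op": "arm_command", "data": {"steps": [{"slide": [0,0,0],"rot": [0,0,0],"grip": 0},{"slide": [0,0,0],"rot": [0,0,0],"grip": 0},{"slide": [0,0,0],"rot": [0,0,0],"grip": 0},{"slide": [0,0,0],"rot": [0,0,0],"grip": 0},{"slide": [0.001,-0.012,0.003],"rot": [0,0,0],"grip": 0},{"slide": [0.001,-0.012,0.001],"rot": [0,0,0],"grip": 0},{"slide": [0.001,-0.013,-0.001],"rot": [0,0,0],"grip": 0},{"slide": [0.001,-0.013,-0.003],"rot": [0,0,0],"grip": 0}]}}

```text
time: 6.2
ee_pos: [0.5914, 0.0608, 0.0918]
eef_rot: [-0.037, 0.999, 0.0, 0.0]
ft_force: [-0.5, 0.7, -0.9]
width: 0.0006
grip_force: 0.0
```

```bash
cat > v.py <<'E'
import sys
from h import *
n,name,x0,y0,x1,y1,k=sys.argv[1:];x0,y0,x1,y1=map(int,(x0,y0,x1,y1))
p=shot(n);a=p['pixels'][y0:y1,x0:x1,::-1]
cv2.imwrite(f'pics/{name}.png',cv2.resize(a,None,fx=float(k),fy=float(k),interpolation=cv2.INTER_CUBIC))
print(sensors.read_state()['width'])
E
python3 v.py side s1 190 60 350 220 3.7
```

```text
0.0005838627523807756
```

View pics/s1.png

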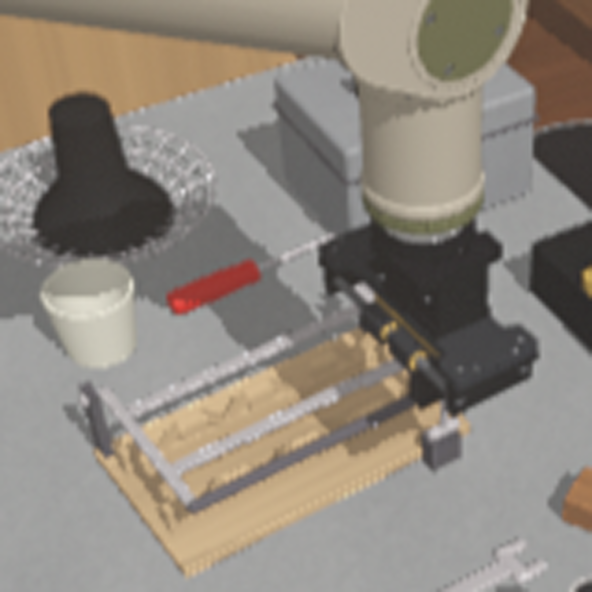

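>>> {"op": "arm_command", "data": {"steps": [{"slide": [0,0,0.04],"rot": [0,0,0],"grip": 0},{"slide": [0,0,0.05],"rot": [0,0,0],"grip": 0.3},{"slide": [0.02,0.02,0.05],"rot": [0,0,0],"grip": 1},{"slide": [0.03,0.03,0.03],"rot": [0,0,0],"grip": 1},{"slide": [0.02,0.02,0],"rot": [0,0,0],"grip": 1},{"slide": [0,0,0],"rot": [0,0,0],"grip": 1},{"slide": [0,0,0],"rot": [0,0,0],"grip": 1},{"slide": [0,0,0],"rot": [0,0,0],"grip": 1}]}}

```text
time: 7.25
ee_pos: [0.6609, 0.1309, 0.262]
eef_rot: [-0.036, 0.999, -0.0, -0.0]
ft_force: [-0.5, -0.6, 0.3]
width: 0.0624
grip_force: 0.0
```

```bash
python3 v.py wrist w3 150 0 450 300 2
```

```text
0.06671484819474462
```

View pics/w3.png

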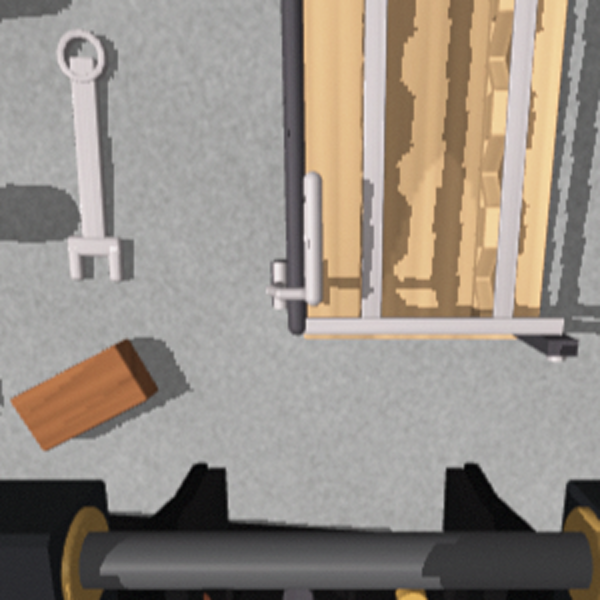

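```bash
cat > d.py <<'E'
from h import *
from scipy.spatial.transform import Rotation as Ro
np.set_printoptions(precision=4,suppress=True)
w=shot('wrist');s=sensors.read_state()
def T(p,q):
    M=np.eye(4);M[:3,:3]=Ro.from_quat(q).as_matrix();M[:3,3]=p;return M
T3=T(s['ee_pos'],s['eef_rot']);X=np.linalg.inv(T3)@np.array(w['pose']);np.save('X.npy',X);print(X)
w2=dict(w);w2['pose']=T([.6507,.1585,.2962],[-.0373,.9993,.0002,.0001])@X
c=lambda u,v:(u/2+150-.25,v/2-.25)
for a,b in [((266,197),(314,177)),((267,303),(315,299)),((258,330),(297,328))]:
    (o1,d1),(o2,d2)=ray(w2,*c(*a)),ray(w,*c(*b))
    l=np.linalg.lstsq(np.c_[d1,-d2],o2-o1,rcond=None)[0];print((o1+d1*l[0]+o2+d2*l[1])/2, o1+d1*l[0]-o2-d2*l[1], onz(w,*c(*b),.111),onz(w2,*c(*a),.111))
E
python3 d.py
```

```text
[[-0.0014 -0.962  -0.2731  0.0751]
 [ 1.     -0.0012 -0.0007 -0.0004]
 [ 0.0003 -0.2731  0.962  -0.1885]
 [ 0.      0.      0.      1.    ]]
[0.5618 0.1129 0.1269] [-0.0004 -0.0002  0.    ] [0.5608 0.1124 0.111 ] [0.561 0.111 0.111]
[0.6194 0.1175 0.1411] [-0.0023 -0.0004 -0.0002] [0.6239 0.1169 0.111 ] [0.622  0.1142 0.111 ]
[0.6442 0.1064 0.084 ] [-0.0015 -0.0002 -0.0002] [0.6407 0.1079 0.111 ] [0.6389 0.1094 0.111 ]
```

>>> {"op": "arm_command", "data": {"steps": [{"slide": [-0.035,-0.008,0],"rot": [0,0,0],"grip": 1},{"slide": [-0.034,-0.008,-0.02],"rot": [0,0,0],"grip": 1},{"slide": [0,0,-0.05],"rot": [0,0,0],"grip": 1},{"slide": [0,0,-0.05],"rot": [0,0,0],"grip": 0.5},{"slide": [0,0,-0.03],"rot": [0,0,0],"grip": 0.4},{"slide": [0,0,-0.022],"rot": [0,0,0],"grip": 0.3},{"slide": [0,0,0],"rot": [0,0,0],"grip": 0.3},{"slide": [0,0,0],"rot": [0,0,0],"grip": 0.2}], "newtons": 20}}

```text
time: 8.35
ee_pos: [0.5928, 0.1161, 0.0912]
eef_rot: [-0.037, 0.999, 0.0, 0.001]
ft_force: [0.7, -0.9, 0.5]
width: 0.0454
grip_force: 0.0
```

>>> {"op": "arm_command", "data": {"steps": [{"slide": [0,0,0],"rot": [0,0,0],"grip": 0},{"slide": [0,0,0],"rot": [0,0,0],"grip": 0},{"slide": [0,0,0],"rot": [0,0,0],"grip": 0},{"slide": [0,0,0],"rot": [0,0,0],"grip": 0},{"slide": [0,0,0],"rot": [0,0,0],"grip": 0},{"slide": [0,0,0],"rot": [0,0,0],"grip": 0},{"slide": [0,0,0],"rot": [0,0,0],"grip": 0},{"slide": [0,0,0],"rot": [0,0,0],"grip": 0}]}}

```text
time: 9.35
ee_pos: [0.5922, 0.1161, 0.0898]
eef_rot: [-0.037, 0.999, 0.0, -0.0]
ft_force: [0.1, -0.0, -0.0]
width: 0.0003
grip_force: 0.0
```

```bash
python3 v.py wrist w4 220 60 420 260 3
```

```text
0.0007345541464474426
```

View pics/w4.png

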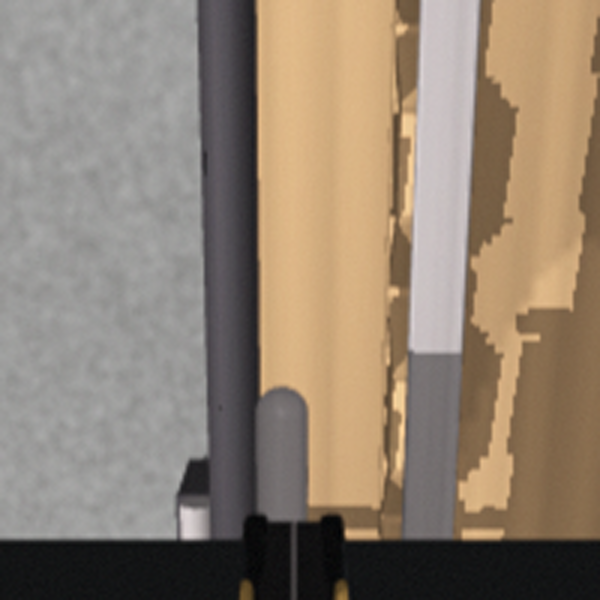

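```bash
cat > e.py <<'E'
from h import *
from d import T,X
w=shot('wrist');s=sensors.read_state()
w3=dict(w);w3['pose']=T([.661,.131,.262],[-.037,.9993,0,0])@X
w2=dict(w);w2['pose']=T([.6507,.1585,.2962],[-.0373,.9993,.0002,.0001])@X
def tri(L):
    A=[];b=[]
    for p,u,v in L:
        o,d=ray(p,u,v);d/=np.linalg.norm(d);M=np.eye(3)-np.outer(d,d);A.append(M);b.append(M@o)
    A=np.vstack(A);b=np.hstack(b);x=np.linalg.lstsq(A,b,rcond=None)[0];return x,[proj(p,x)-[u,v] for p,u,v in L]
print('rodend',tri([(w,314,197.7),(w3,306.3,90),(w2,282.7,100)]))
print('again',s['ee_pos'])
E
python3 e.py | tail -6
```

```text
[ 0.      0.      0.      1.    ]]
[0.5458 0.1243 0.3354] [ 0.048   0.0232 -0.0045] [0.5049 0.1039 0.111 ] [0.561  0.1113 0.111 ]
[0.5719 0.1144 0.1717] [0.0842 0.0135 0.009 ] [0.536  0.1062 0.111 ] [0.622  0.1145 0.111 ]
[0.5841 0.1097 0.1561] [0.0919 0.0119 0.0141] [0.5443 0.1017 0.111 ] [0.6389 0.1097 0.111 ]
rodend (array([0.5628, 0.1116, 0.112 ]), [array([-0.1666,  0.1421]), array([-0.1635,  0.0911]), array([ 0.2269, -0.1504])])
again [0.5923 0.1161 0.0899]
```

>>> {"op": "arm_command", "data": {"steps": [{"slide": [0,0,0.035],"rot": [0,0,0],"grip": 0.2},{"slide": [0,-0.002,0],"rot": [0,0,0],"grip": 0.5},{"slide": [0,0,0],"rot": [0,0,0],"grip": 0.5},{"slide": [0,0,0],"rot": [0,0,0],"grip": 0.5},{"slide": [0,0,0],"rot": [0,0,0],"grip": 0.5},{"slide": [0,0,-0.025],"rot": [0,0,0],"grip": 0.5},{"slide": [0,0,-0.02],"rot": [0,0,0],"grip": 0.5},{"slide": [0,0,-0.01],"rot": [0,0,0],"grip": 0.5}], "newtons": 15}}

```text
time: 10.5
ee_pos: [0.5915, 0.1141, 0.0685]
eef_rot: [-0.037, 0.999, -0.0, -0.001]
ft_force: [-0.1, -0.0, 0.4]
width: 0.0432
grip_force: 0.0
```

>>> {"op": "arm_command", "data": {"steps": [{"slide": [0,0,0],"rot": [0,0,0],"grip": 0},{"slide": [0,0,0],"rot": [0,0,0],"grip": 0},{"slide": [0,0,0],"rot": [0,0,0],"grip": 0},{"slide": [0,0,0],"rot": [0,0,0],"grip": 0},{"slide": [0,0,0],"rot": [0,0,0],"grip": 0},{"slide": [0,0,0],"rot": [0,0,0],"grip": 0},{"slide": [0,0,0],"rot": [0,0,0],"grip": 0},{"slide": [0,0,0],"rot": [0,0,0],"grip": 0}]}}

```text
time: 11.5
ee_pos: [0.5925, 0.114, 0.0702]
eef_rot: [-0.037, 0.999, -0.0, 0.0]
ft_force: [-0.7, -2.1, 5.9]
width: 0.0091
grip_force: 15.0
```

>>> {"op": "arm_command", "data": {"steps": [{"slide": [0.001,-0.012,0.003],"rot": [0,0,0],"grip": 0},{"slide": [0.001,-0.012,0.001],"rot": [0,0,0],"grip": 0},{"slide": [0.001,-0.013,-0.001],"rot": [0,0,0],"grip": 0},{"slide": [0.001,-0.013,-0.003],"rot": [0,0,0],"grip": 0},{"slide": [0.001,-0.012,-0.005],"rot": [0,0,0],"grip": 0},{"slide": [0.001,-0.011,-0.008],"rot": [0,0,0],"grip": 0},{"slide": [0,0,0],"rot": [0,0,0],"grip": 0},{"slide": [0,0,0],"rot": [0,0,0],"grip": 0}]}}

```text
time: 12.5
ee_pos: [0.5978, 0.0406, 0.0567]
eef_rot: [-0.037, 0.999, -0.0, -0.001]
ft_force: [-3.1, -3.1, 1.5]
width: 0.0093
grip_force: 15.0
```

>>> {"op": "arm_command", "data": {"steps": [{"slide": [0.001,-0.009,-0.009],"rot": [0,0,0],"grip": 0},{"slide": [0,-0.006,-0.009],"rot": [0,0,0],"grip": 0},{"slide": [0,0,0],"rot": [0,0,0],"grip": 0},{"slide": [0,0,0],"rot": [0,0,0],"grip": 0.4},{"slide": [0,0,0],"rot": [0,0,0],"grip": 0.5},{"slide": [0,0,0.01],"rot": [0,0,0],"grip": 0.5},{"slide": [0,0,0.05],"rot": [0,0,0],"grip": 0.5},{"slide": [0,0,0.05],"rot": [0,0,0],"grip": 0.5}]}}

```text
time: 13.5
ee_pos: [0.5993, 0.0263, 0.151]
eef_rot: [-0.037, 0.999, 0.0, 0.0]
ft_force: [0.5, 0.3, 0.6]
width: 0.0425
grip_force: 0.0
```

>>> {"op": "arm_command", "data": {"steps": [{"slide": [0,0,0.04],"rot": [0,0,0],"grip": 0.7},{"slide": [-0.03,0.028,0],"rot": [0,0,0],"grip": 0.7},{"slide": [-0.03,0.028,0],"rot": [0,0,0],"grip": 0.7},{"slide": [-0.018,0.016,0],"rot": [0,0,0],"grip": 0.7},{"slide": [0,0,0],"rot": [0,0,0],"grip": 0.7},{"slide": [0,0,0],"rot": [0,0,0],"grip": 0.7},{"slide": [0,0,-0.02],"rot": [0,0,0],"grip": 0.7},{"slide": [0,0,0],"rot": [0,0,0],"grip": 0.7}]}}

```text
time: 14.5
ee_pos: [0.521, 0.097, 0.1678]
eef_rot: [-0.036, 0.999, -0.0, -0.001]
ft_force: [0.6, 0.6, -0.2]
width: 0.0608
grip_force: 0.0
```

```bash
cat > l.py <<'E'
from h import *
p=shot('top','t2')
for k in ['latch','latch_handle','keeper']:print(k,[(np.round(b['bbox']).astype(int).tolist(),round(b['conf'],2)) for b in eyes.look_for(k,p)])
print(proj(p,[.5933,.0233,.076]),proj(p,[.5865,.113,.111]))
E
python3 l.py; python3 v.py wrist w5 170 30 420 250 3
```

```text
latch [([270, 177, 296, 192], 0.46), ([434, 231, 458, 246], 0.35)]
latch_handle [([269, 178, 293, 197], 0.58), ([395, 192, 414, 202], 0.33)]
keeper [([207, 169, 272, 196], 0.9)]
[294.32704334 189.41362059] [261.29697653 190.56936052]
0.060956330072880434
```

View pics/w5.png

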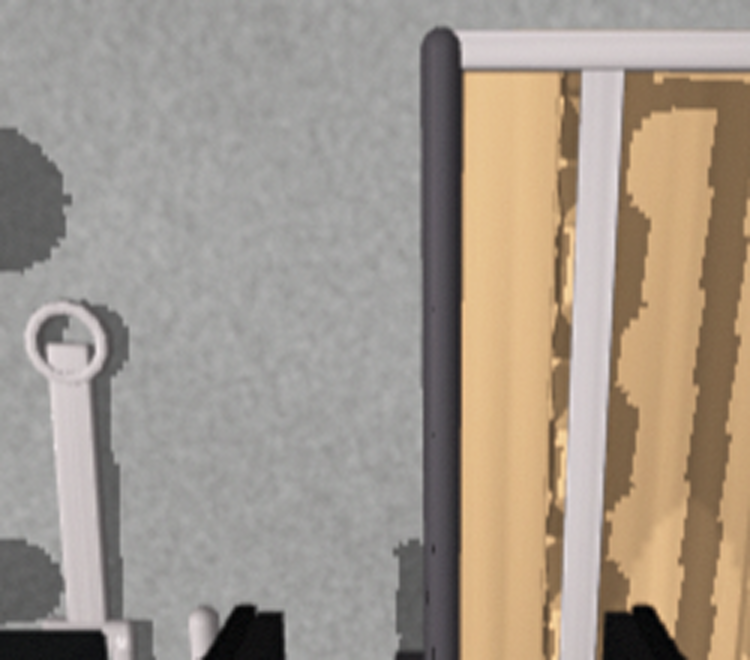

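>>> {"op": "arm_command", "data": {"steps": [{"slide": [0,0,-0.02],"rot": [0,0,0],"grip": 0.42},{"slide": [0,0,-0.02],"rot": [0,0,0],"grip": 0.42},{"slide": [0,0,0],"rot": [0,0,0],"grip": 0.42},{"slide": [0,0,-0.03],"rot": [0,0,0],"grip": 0.42},{"slide": [0,0,-0.03],"rot": [0,0,0],"grip": 0.42},{"slide": [0,0,-0.031],"rot": [0,0,0],"grip": 0.42},{"slide": [0,0,0],"rot": [0,0,0],"grip": 0},{"slide": [0,0,0],"rot": [0,0,0],"grip": 0}], "newtons": 20}}

```text
time: 15.75
ee_pos: [0.5224, 0.0984, 0.0397]
eef_rot: [-0.037, 0.999, 0.0, 0.001]
ft_force: [-0.3, 0.1, 0.0]
width: 0.024
grip_force: 0.0
```

>>> {"op": "arm_command", "data": {"steps": [{"slide": [0,0,0],"rot": [0,0,0],"grip": 0},{"slide": [0,0,0],"rot": [0,0,0],"grip": 0},{"slide": [0,0,0],"rot": [0,0,0],"grip": 0},{"slide": [0,0,0],"rot": [0,0,0],"grip": 0},{"slide": [0,0,0],"rot": [0,0,0],"grip": 0},{"slide": [0,0,0],"rot": [0,0,0],"grip": 0},{"slide": [0,0,0],"rot": [0,0,0],"grip": 0},{"slide": [0,0,0],"rot": [0,0,0],"grip": 0}]}}

```text
time: 16.75
ee_pos: [0.5225, 0.0975, 0.0394]
eef_rot: [-0.037, 0.999, -0.0, 0.001]
ft_force: [0.4, -4.0, 6.8]
width: 0.0114
grip_force: 20.0
```

>>> {"op": "arm_command", "data": {"steps": [{"slide": [0,0.001,0.0176],"rot": [0,0,0],"grip": 0},{"slide": [0,0.003,0.0173],"rot": [0,0,0],"grip": 0},{"slide": [0,0.005,0.0169],"rot": [0,0,0],"grip": 0},{"slide": [-0.001,0.0066,0.0163],"rot": [0,0,0],"grip": 0},{"slide": [-0.0006,0.0084,0.0155],"rot": [0,0,0],"grip": 0},{"slide": [-0.0008,0.01,0.0145],"rot": [0,0,0],"grip": 0},{"slide": [-0.001,0.0115,0.0133],"rot": [0,0,0],"grip": 0},{"slide": [-0.001,0.0129,0.012],"rot": [0,0,0],"grip": 0}]}}

```text
time: 17.75
ee_pos: [0.5186, 0.1513, 0.1639]
eef_rot: [-0.034, 0.999, -0.003, 0.001]
ft_force: [-1.0, -18.0, 14.9]
width: 0.0114
grip_force: 20.0
```

>>> {"op": "arm_command", "data": {"steps": [{"slide": [-0.001,0.014,0.0104],"rot": [0,0,0],"grip": 0},{"slide": [-0.001,0.0152,0.0088],"rot": [0,0,0],"grip": 0},{"slide": [-0.0012,0.016,0.0071],"rot": [0,0,0],"grip": 0},{"slide": [-0.0013,0.0168,0.0053],"rot": [0,0,0],"grip": 0},{"slide": [-0.0013,0.0173,0.0034],"rot": [0,0,0],"grip": 0},{"slide": [-0.0013,0.0175,0.0015],"rot": [0,0,0],"grip": 0},{"slide": [-0.0013,0.0175,-0.0004],"rot": [0,0,0],"grip": 0},{"slide": [-0.0013,0.0173,-0.0024],"rot": [0,0,0],"grip": 0}]}}

```text
time: 18.75
ee_pos: [0.5084, 0.289, 0.196]
eef_rot: [-0.037, 0.999, 0.001, 0.002]
ft_force: [7.3, 0.2, -0.9]
width: 0.0114
grip_force: 20.0
```

>>> {"op": "arm_command", "data": {"steps": [{"slide": [-0.0013,0.017,-0.004],"rot": [0,0,0],"grip": 0},{"slide": [-0.0005,0.005,-0.002],"rot": [0,0,0],"grip": 0},{"slide": [0,0,0],"rot": [0,0,0],"grip": 0},{"slide": [0,0,0],"rot": [0,0,0],"grip": 0.4},{"slide": [0,0,0],"rot": [0,0,0],"grip": 0.4},{"slide": [0,0,0.01],"rot": [0,0,0],"grip": 0.5},{"slide": [0,0,0.05],"rot": [0,0,0],"grip": 0.8},{"slide": [0,0,0.04],"rot": [0,0,0],"grip": 0.8}]}}

```text
time: 19.75
ee_pos: [0.5052, 0.3101, 0.2914]
eef_rot: [-0.037, 0.999, 0.0, 0.0]
ft_force: [-0.1, -0.3, 0.3]
width: 0.0532
grip_force: 0.0
```

```bash
cat > l.py <<'E'
from h import *
np.set_printoptions(precision=3,suppress=True)
p=shot('top','t2');s=shot('side','s2')
for n,q in (('top',p),('side',s)):
  for k in ['keeper','latch','shell1']:print(n,k,[(np.round(b['bbox']).astype(int).tolist(),round(b['conf'],2)) for b in eyes.look_for(k,q)])
print('bar top/side',[proj(p,[.503+a*.125,.315+a*.0094,.227]) for a in(-1,1)],[proj(s,[.503+a*.125,.315+a*.0094,.227]) for a in(-1,1)])
for b in eyes.look_for('shell1',s):
    l,t,r,bo=b['bbox']
    X=onz(s,(l+r)/2,t+ (r-l)*.33,.11); print(X, proj(p,X))
st=sensors.read_state();print(st['ee_pos'],st['joint_positions'])
E
python3 l.py
```

```text
top keeper [([168, 168, 217, 271], 0.95), ([351, 184, 369, 200], 0.74)]
top latch [([272, 176, 298, 200], 0.66)]
top shell1 [([458, 211, 486, 227], 0.67), ([352, 184, 368, 199], 0.6), ([396, 187, 417, 204], 0.59), ([434, 230, 457, 242], 0.56), ([394, 138, 417, 156], 0.51), ([383, 234, 404, 252], 0.49)]
side keeper [([196, 89, 287, 168], 0.79), ([365, 250, 385, 285], 0.23)]
side latch [([302, 171, 322, 190], 0.61)]
side shell1 [([392, 331, 420, 364], 0.93), ([362, 251, 380, 286], 0.9), ([315, 270, 328, 301], 0.76), ([405, 231, 426, 265], 0.75), ([350, 313, 374, 348], 0.7), ([343, 215, 358, 251], 0.64)]
bar top/side [array([174.912, 271.12 ]), array([170.081, 169.868])] [array([199.254, 117.209]), array([272.327,  89.596])]
[ 0.514 -0.496  0.11 ] [479.343 220.475]
[ 0.576 -0.289  0.11 ] [405.729 197.113]
[ 0.445 -0.267  0.11 ] [397.197 243.907]
[ 0.709 -0.304  0.11 ] [411.685 149.636]
[ 0.46  -0.412  0.11 ] [449.305 239.54 ]
[ 0.599 -0.167  0.11 ] [362.152 188.05 ]
[0.505 0.31  0.288] [-0.762  0.227  0.164  1.407 -0.037  1.512  1.046]
```

>>> {"op": "arm_command", "data": {"steps": [{"slide": [0,0,0],"rot": [0,0,-10],"grip": 1},{"slide": [0.01,-0.04,0],"rot": [0,0,-10],"grip": 1},{"slide": [0.01,-0.05,0],"rot": [0,0,-10],"grip": 1},{"slide": [0.01,-0.05,0],"rot": [0,0,-10],"grip": 1},{"slide": [0.01,-0.05,0],"rot": [0,0,-10],"grip": 1},{"slide": [0.01,-0.05,0],"rot": [0,0,-10],"grip": 1},{"slide": [0.01,-0.05,0],"rot": [0,0,-10],"grip": 1},{"slide": [0.01,-0.05,0],"rot": [0,0,-10],"grip": 1}]}}

```text
time: 21.2
ee_pos: [0.5752, -0.0314, 0.2886]
eef_rot: [0.616, 0.788, -0.0, -0.0]
ft_force: [0.7, 0.4, -0.1]
width: 0.0867
grip_force: 0.0
```

>>> {"op": "arm_command", "data": {"steps": [{"slide": [0.01,-0.05,0],"rot": [0,0,-10],"grip": 1},{"slide": [0.01,-0.04,0],"rot": [0,0,0],"grip": 1},{"slide": [0,0,0],"rot": [-9,-0.7,0],"grip": 1},{"slide": [0,0,0],"rot": [-9,-0.7,0],"grip": 1},{"slide": [0,0,0],"rot": [-9,-0.7,0],"grip": 1},{"slide": [0,0,0],"rot": [-9,-0.7,0],"grip": 1},{"slide": [0,0,0],"rot": [-9,-0.7,0],"grip": 1},{"slide": [0,0,0],"rot": [0,0,0],"grip": 1}]}}

```text
time: 22.2
ee_pos: [0.5951, -0.1164, 0.2863]
eef_rot: [0.625, 0.679, -0.261, 0.281]
ft_force: [0.1, -0.3, 0.3]
width: 0.0869
grip_force: 0.0
```

```bash
cat > m.py <<'E'
from h import *
from scipy.spatial.transform import Rotation as Ro
np.set_printoptions(precision=4,suppress=True)
st=sensors.read_state();R=Ro.from_quat(st['eef_rot']).as_matrix();print(st['ee_pos'],st['joint_positions']);print(R)
p=shot('top','t3')
g=p['pixels'].astype(int)
# dark caps near expected tops
for n,x,y in [('A',.595,-.169),('B',.580,-.292),('C',.442,-.266),('D',.461,-.416)]:
    u,v=proj(p,[x,y,.11]);u0,v0=int(u)-8,int(v)-8
    c=g[v0:v0+17,u0:u0+17].sum(2);th=(c.min()+180)
    m=np.uint8(c<c.min()+120);k,lab,stt,cen=cv2.connectedComponentsWithStats(m)
    L=[(stt[i,4],onz(p,u0+cen[i][0],v0+cen[i][1],.11)) for i in range(1,k)]
    print(n,c.min(),L)
E
python3 m.py
```

```text
[ 0.5951 -0.1164  0.2863] [-0.7976  0.2981  0.5679  1.6059  0.6214  1.4571 -0.2852]
[[-0.0594  0.9967  0.0554]
 [ 0.7027  0.0812 -0.7069]
 [-0.709  -0.0031 -0.7052]]
A 55 [(np.int32(52), array([ 0.5948, -0.1683,  0.11  ]))]
B 58 [(np.int32(52), array([ 0.5831, -0.2914,  0.11  ]))]
C 53 [(np.int32(52), array([ 0.4413, -0.2659,  0.11  ]))]
D 56 [(np.int32(51), array([ 0.4622, -0.4159,  0.11  ]))]
```

>>> {"op": "arm_command", "data": {"steps": [{"slide": [-0.002,0.001,-0.054],"rot": [0,0,0],"grip": 1},{"slide": [-0.002,0.001,-0.054],"rot": [0,0,0],"grip": 1},{"slide": [0,0.001,-0.053],"rot": [0,0,0],"grip": 1},{"slide": [0,0,0],"rot": [0,0,0],"grip": 1},{"slide": [0.002,-0.03,-0.03],"rot": [0,0,0],"grip": 1},{"slide": [0.002,-0.03,-0.03],"rot": [0,0,0],"grip": 1},{"slide": [0.002,-0.025,-0.0245],"rot": [0,0,0],"grip": 1},{"slide": [0,0,0],"rot": [0,0,0],"grip": 1}], "newtons": 20}}

```text
time: 23.25
ee_pos: [0.5972, -0.2055, 0.0457]
eef_rot: [0.63, 0.675, -0.261, 0.282]
ft_force: [-0.1, -0.1, 0.1]
width: 0.0868
grip_force: 0.0
```

>>> {"op": "arm_command", "data": {"steps": [{"slide": [0,0,0],"rot": [0,0,0],"grip": 0.5},{"slide": [0,0,0],"rot": [0,0,0],"grip": 0.5},{"slide": [0,0,0],"rot": [0,0,0],"grip": 0.4},{"slide": [0,0,0],"rot": [0,0,0],"grip": 0.3},{"slide": [0,0,0],"rot": [0,0,0],"grip": 0.2},{"slide": [0,0,0],"rot": [0,0,0],"grip": 0.2},{"slide": [0,0,0],"rot": [0,0,0],"grip": 0.2},{"slide": [0,0,0],"rot": [0,0,0],"grip": 0.2}]}}

```text
time: 24.25
ee_pos: [0.5974, -0.2018, 0.0435]
eef_rot: [0.628, 0.677, -0.26, 0.282]
ft_force: [1.1, 0.0, 0.5]
width: 0.0376
grip_force: 20.0
```

```bash
python3 v.py wrist w6 170 0 470 260 2.2;  python3 - <<'E'
from h import *
print(sensors.read_state()['ee_pos'],sensors.read_state()['ft_force'],sensors.read_state()['grip_force'])
E
```

```text
0.03728403470534283
[ 0.59739635 -0.20183266  0.04345825] [-0.45242469 -0.03595842  1.001967  ] 19.9681896250695
```

View pics/w6.png

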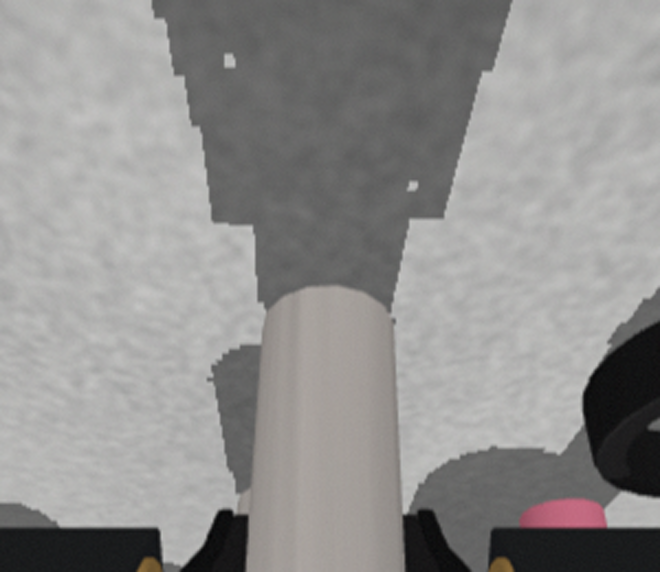

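```bash
cat > place.py <<'E'
import sys
from h import *
from scipy.spatial.transform import Rotation as Ro
np.set_printoptions(precision=4,suppress=True)
Q=np.array([.5131,.1817,.0756])
def W(X):
    x,y,th=Q;X=np.array(X)/1e3;R=np.array([[np.cos(th),-np.sin(th)],[np.sin(th),np.cos(th)]])
    return np.r_[R@X[:2]+[x,y],X[2]]
def place(m,axt,gx):  # m shell mid, axt shell axis, in tool frame; print how to go to the groove
    st=sensors.read_state();R=Ro.from_quat(st['eef_rot']);p=st['ee_pos']
    cx=np.array([np.cos(Q[2]),np.sin(Q[2]),0]);cy=np.array([-cx[1],cx[0],0])
    y=np.array([0,1.,0])
    # target R': tool y->cx (sign as now), axis->-cy
    a=axt-y*(axt@y);a/=np.linalg.norm(a)
    sg=1
    A=np.c_[y,a,np.cross(y,a)];B=np.c_[sg*cx,-cy,np.cross(sg*cx,-cy)]
    Rt=Ro.from_matrix(B@A.T);tcp=W((gx,0,48))-Rt.apply(m)
    print('now',p,'rot needed deg',np.degrees((Rt*R.inv()).as_rotvec()),'final tcp',tcp,'delta',tcp-p)
    print('mid now',p+R.apply(m),'axis now',R.apply(axt),'f',st['ft_force'],'w',st['width'])
    print(st['joint_positions'])
if __name__=='__main__':
    if sys.argv[1]=='pick':   # shell at x y upright, gripped
        st=sensors.read_state();R=Ro.from_quat(st['eef_rot'])
        M=np.array([float(sys.argv[2]),float(sys.argv[3]),.055])
        m=R.inv().apply(M-st['ee_pos']);print('m',m);m[1]=0;a=R.inv().apply([0,0,1.])
        np.save('m.npy',np.array([m,a]))
    m,a=np.load('m.npy');place(m,a,float(sys.argv[-1]))
E
python3 place.py pick .5948 -.1683 102
```

```text
m [ 0.0155 -0.     -0.032 ]
now [ 0.5974 -0.2018  0.0435] rot needed deg [89.7354  6.8962  0.1217] final tcp [0.6139 0.2009 0.0144] delta [ 0.0165  0.4027 -0.0291]
mid now [ 0.5948 -0.1683  0.055 ] axis now [0. 0. 1.] f [-0.4524 -0.036   1.002 ] w 0.03728403470534283
[-0.642   0.586   0.5585  1.8352  0.6101  0.9574 -0.4771]
```

>>> {"op": "arm_command", "data": {"steps": [{"slide": [0,0,0.02],"rot": [0,0,0],"grip": 0.2},{"slide": [0,0,0.05],"rot": [0,0,0],"grip": 0.2},{"slide": [0,0,0.06],"rot": [0,0,0],"grip": 0.2},{"slide": [0,0.03,0.05],"rot": [0,0,0],"grip": 0.2},{"slide": [0,0.04,0],"rot": [9.97,0.76,0],"grip": 0.2},{"slide": [0,0.04,0],"rot": [9.97,0.76,0],"grip": 0.2},{"slide": [0,0.04,0],"rot": [9.97,0.76,0],"grip": 0.2},{"slide": [0,0.04,0],"rot": [9.97,0.76,0],"grip": 0.2}], "newtons": 25}}

```text
time: 25.3
ee_pos: [0.5975, -0.0106, 0.2259]
eef_rot: [0.68, 0.732, -0.027, 0.032]
ft_force: [-0.4, -0.2, -2.5]
width: 0.0373
grip_force: 25.0
```

>>> {"op": "arm_command", "data": {"steps": [{"slide": [0,0.04,0],"rot": [9.97,0.76,0],"grip": 0.2},{"slide": [0,0.04,0],"rot": [9.97,0.76,0],"grip": 0.2},{"slide": [0,0.04,0],"rot": [9.97,0.76,0],"grip": 0.2},{"slide": [0,0.04,0],"rot": [9.97,0.76,0],"grip": 0.2},{"slide": [0,0.04,0],"rot": [9.97,0.76,0],"grip": 0.2},{"slide": [0.016,0.01,-0.03],"rot": [0,0,0],"grip": 0.2},{"slide": [0,0,-0.03],"rot": [0,0,0],"grip": 0.2},{"slide": [0,0,-0.02],"rot": [0,0,0],"grip": 0.2}]}}

```text
time: 26.3
ee_pos: [0.613, 0.1978, 0.143]
eef_rot: [0.629, 0.678, 0.259, -0.28]
ft_force: [0.5, 0.8, -1.5]
width: 0.037
grip_force: 25.0
```

```bash
python3 place.py now 102
```

```text
now [0.613  0.1978 0.143 ] rot needed deg [ 0.0314 -0.0261  0.0524] final tcp [0.6139 0.2009 0.0144] delta [ 0.001   0.0031 -0.1286]
mid now [0.6138 0.1863 0.1766] axis now [ 0.0771 -0.997   0.0005] f [ 0.5084  0.7871 -1.4575] w 0.03702272490842591
[-0.2246  0.5032  0.3406  1.6194 -0.9602  1.3657  0.5347]
```

>>> {"op": "arm_command", "data": {"steps": [{"slide": [0.001,0.003,-0.045],"rot": [0,0,0],"grip": 0.2},{"slide": [0,0,-0.04],"rot": [0,0,0],"grip": 0.2},{"slide": [0,0,-0.025],"rot": [0,0,0],"grip": 0.2},{"slide": [0,0,-0.008],"rot": [0,0,0],"grip": 0.2},{"slide": [0,0,-0.006],"rot": [0,0,0],"grip": 0.2},{"slide": [0,0,0],"rot": [0,0,0],"grip": 0.2},{"slide": [0,0,0],"rot": [0,0,0],"grip": 0.2},{"slide": [0,0,0],"rot": [0,0,0],"grip": 0.2}]}}

```text
time: 27.3
ee_pos: [0.6147, 0.2012, 0.0202]
eef_rot: [0.629, 0.677, 0.26, -0.279]
ft_force: [-0.1, -0.5, -1.6]
width: 0.0372
grip_force: 25.0
```

```bash
python3 place.py now 102
```

```text
now [0.6147 0.2012 0.0202] rot needed deg [0.0057 0.0149 0.1088] final tcp [0.6139 0.2009 0.0144] delta [-0.0008 -0.0003 -0.0058]
mid now [0.6156 0.1897 0.0538] axis now [ 0.0761 -0.9971  0.0001] f [-0.0687 -0.4871 -1.5604] w 0.03719103038967169
[-0.1946  0.6685  0.2955  1.666  -1.0447  1.2378  0.7075]
```

>>> {"op": "arm_command", "data": {"steps": [{"slide": [-0.001,0,-0.002],"rot": [0,0,0],"grip": 0.2},{"slide": [0,0,-0.002],"rot": [0,0,0],"grip": 0.2},{"slide": [0,0,-0.001],"rot": [0,0,0],"grip": 0.2},{"slide": [0,0,0],"rot": [0,0,0],"grip": 0.2},{"slide": [0,0,0],"rot": [0,0,0],"grip": 0.2},{"slide": [0,0,0],"rot": [0,0,0],"grip": 0.2},{"slide": [0,0,0],"rot": [0,0,0],"grip": 0.2},{"slide": [0,0,0],"rot": [0,0,0],"grip": 0.2}]}}

```text
time: 28.3
ee_pos: [0.6136, 0.2013, 0.0161]
eef_rot: [0.629, 0.677, 0.26, -0.28]
ft_force: [-3.5, -3.5, 10.0]
width: 0.0371
grip_force: 24.9
```

>>> {"op": "arm_command", "data": {"steps": [{"slide": [0,0,0],"rot": [0,0,0],"grip": 0.5},{"slide": [0,0,0],"rot": [0,0,0],"grip": 0.6},{"slide": [0,0,0],"rot": [0,0,0],"grip": 0.6},{"slide": [0,-0.015,0.015],"rot": [0,0,0],"grip": 0.6},{"slide": [0,-0.035,0.035],"rot": [0,0,0],"grip": 0.6},{"slide": [0,-0.035,0.035],"rot": [0,0,0],"grip": 0.8},{"slide": [0,-0.02,0.05],"rot": [0,0,0],"grip": 1},{"slide": [0,-0.02,0.05],"rot": [0,0,0],"grip": 1}]}}

```text
time: 29.3
ee_pos: [0.6131, 0.0737, 0.202]
eef_rot: [0.63, 0.677, 0.259, -0.279]
ft_force: [0.5, 0.6, -0.0]
width: 0.0745
grip_force: 0.0
```

>>> {"op": "arm_command", "data": {"steps": [{"slide": [-0.004,-0.04,0],"rot": [-9.97,-0.76,0],"grip": 1},{"slide": [-0.004,-0.04,0],"rot": [-9.97,-0.76,0],"grip": 1},{"slide": [-0.004,-0.04,0],"rot": [-9.97,-0.76,0],"grip": 1},{"slide": [-0.004,-0.04,0],"rot": [-9.97,-0.76,0],"grip": 1},{"slide": [-0.004,-0.04,0],"rot": [-9.97,-0.76,0],"grip": 1},{"slide": [-0.004,-0.04,0],"rot": [-9.97,-0.76,0],"grip": 1},{"slide": [-0.004,-0.04,0],"rot": [-9.97,-0.76,0],"grip": 1},{"slide": [-0.004,-0.03,0],"rot": [-9.97,-0.76,0],"grip": 1}]}}

```text
time: 30.3
ee_pos: [0.5809, -0.2368, 0.2016]
eef_rot: [0.65, 0.697, -0.206, 0.225]
ft_force: [-0.6, -0.4, -1.2]
width: 0.087
grip_force: 0.0
```

>>> {"op": "arm_command", "data": {"steps": [{"slide": [0,0,0],"rot": [-9.97,-0.76,0],"grip": 1},{"slide": [0,0,-0.02],"rot": [0,0,0],"grip": 1},{"slide": [0,0,0],"rot": [0,0,0],"grip": 1},{"slide": [0,0,0],"rot": [0,0,0],"grip": 1},{"slide": [0,0,0],"rot": [0,0,0],"grip": 1},{"slide": [0,0,0],"rot": [0,0,0],"grip": 1},{"slide": [0,0,0],"rot": [0,0,0],"grip": 1},{"slide": [0,0,0],"rot": [0,0,0],"grip": 1}]}}

```text
time: 31.3
ee_pos: [0.5814, -0.2338, 0.1795]
eef_rot: [0.628, 0.677, -0.26, 0.282]
ft_force: [0.6, 0.6, -0.1]
width: 0.0871
grip_force: 0.0
```

```bash
cat > n.py <<'E'
import sys
from h import *
from scipy.spatial.transform import Rotation as Ro
np.set_printoptions(precision=4,suppress=True)
st=sensors.read_state();R=Ro.from_quat(st['eef_rot']).as_matrix();P=st['ee_pos'];print(P,R[:,2],R[:,1],st['joint_positions'])
p=shot('top',sys.argv[1]);g=p['pixels'].astype(int)
print('shells',[(np.round(b['bbox']).astype(int).tolist(),round(b['conf'],2)) for b in eyes.look_for('shell1',p)])
for n,x,y in [('A',.595,-.169),('B',.5831,-.2914),('C',.4413,-.2659),('D',.4622,-.4159)]:
    u,v=proj(p,[x,y,.11]);u0,v0=int(u)-8,int(v)-8
    c=g[v0:v0+17,u0:u0+17].sum(2)
    k,lab,stt,cen=cv2.connectedComponentsWithStats(np.uint8(c<c.min()+120))
    for i in range(1,k):
        X=onz(p,u0+cen[i][0],v0+cen[i][1],.11);f=np.r_[X[:2],.07]+.042*R[:,2]
        print(n,c.min(),stt[i,4],X[:2],'final',f,'pre',f-.12*R[:,2],'d_pre',f-.12*R[:,2]-P)
E
python3 n.py t4
```

```text
[ 0.5814 -0.2338  0.1795] [ 0.0551 -0.7065 -0.7055] [0.9972 0.0752 0.0025] [-0.731   0.3582  0.708   1.8143  0.6283  1.1197 -0.2843]
shells [([458, 212, 483, 224], 0.82), ([394, 139, 417, 157], 0.81), ([383, 232, 406, 252], 0.76), ([437, 231, 456, 246], 0.74), ([397, 187, 415, 203], 0.72), ([218, 174, 255, 192], 0.68)]
A 31 172 [ 0.5912 -0.1624] final [ 0.5936 -0.1921  0.0404] pre [ 0.5869 -0.1073  0.125 ] d_pre [ 0.0056  0.1265 -0.0545]
B 48 52 [ 0.5831 -0.2914] final [ 0.5854 -0.3211  0.0404] pre [ 0.5788 -0.2363  0.125 ] d_pre [-0.0026 -0.0025 -0.0545]
C 56 52 [ 0.4413 -0.2659] final [ 0.4436 -0.2956  0.0404] pre [ 0.437  -0.2108  0.125 ] d_pre [-0.1444  0.0231 -0.0545]
D 59 52 [ 0.462  -0.4161] final [ 0.4643 -0.4458  0.0404] pre [ 0.4577 -0.361   0.125 ] d_pre [-0.1236 -0.1272 -0.0545]
```

>>> {"op": "arm_command", "data": {"steps": [{"slide": [-0.0026,-0.0025,-0.03],"rot": [0,0,0],"grip": 1},{"slide": [0,0,-0.0245],"rot": [0,0,0],"grip": 1},{"slide": [0.002,-0.03,-0.03],"rot": [0,0,0],"grip": 1},{"slide": [0.002,-0.03,-0.03],"rot": [0,0,0],"grip": 1},{"slide": [0.0026,-0.0248,-0.0247],"rot": [0,0,0],"grip": 1},{"slide": [0,0,0],"rot": [0,0,0],"grip": 0.6},{"slide": [0,0,0],"rot": [0,0,0],"grip": 0.4},{"slide": [0,0,0],"rot": [0,0,0],"grip": 0.2}]}}

```text
time: 32.4
ee_pos: [0.5865, -0.3199, 0.041]
eef_rot: [0.628, 0.677, -0.259, 0.283]
ft_force: [-0.3, 0.4, -0.4]
width: 0.0645
grip_force: 0.0
```

>>> {"op": "arm_command", "data": {"steps": [{"slide": [0,0,0],"rot": [0,0,0],"grip": 0.2},{"slide": [0,0,0],"rot": [0,0,0],"grip": 0.2},{"slide": [0,0,0],"rot": [0,0,0],"grip": 0.2},{"slide": [0,0,0],"rot": [0,0,0],"grip": 0.2},{"slide": [0,0,0],"rot": [0,0,0],"grip": 0.2},{"slide": [0,0,0],"rot": [0,0,0],"grip": 0.2},{"slide": [0,0,0],"rot": [0,0,0],"grip": 0.2},{"slide": [0,0,0],"rot": [0,0,0],"grip": 0.2}]}}

```text
time: 33.4
ee_pos: [0.5856, -0.3211, 0.0404]
eef_rot: [0.628, 0.677, -0.26, 0.282]
ft_force: [1.3, 1.5, 3.0]
width: 0.0374
grip_force: 25.0
```

```bash
python3 place.py pick .5831 -.2914 34
```

```text
m [ 0.0107 -0.0002 -0.0314]
now [ 0.5856 -0.3211  0.0404] rot needed deg [89.7341  6.9137  0.1272] final tcp [0.5459 0.1988 0.0182] delta [-0.0397  0.5199 -0.0222]
mid now [ 0.5833 -0.2914  0.055 ] axis now [-0. -0.  1.] f [1.3155 1.5126 3.0448] w 0.0374416628769653
[-0.5416  0.6092  0.6881  1.8763  0.61    0.7692 -0.3373]
```

>>> {"op": "arm_command", "data": {"steps": [{"slide": [0,0,0.02],"rot": [0,0,0],"grip": 0.2},{"slide": [0,0,0.05],"rot": [0,0,0],"grip": 0.2},{"slide": [0,0.01,0.06],"rot": [0,0,0],"grip": 0.2},{"slide": [0,0.04,0.04],"rot": [0,0,0],"grip": 0.2},{"slide": [-0.004,0.05,0],"rot": [9.97,0.76,0],"grip": 0.2},{"slide": [-0.004,0.05,0],"rot": [9.97,0.76,0],"grip": 0.2},{"slide": [-0.004,0.05,0],"rot": [9.97,0.76,0],"grip": 0.2},{"slide": [-0.004,0.05,0],"rot": [9.97,0.76,0],"grip": 0.2}], "newtons": 25}}

```text
time: 34.4
ee_pos: [0.569, -0.0696, 0.2123]
eef_rot: [0.68, 0.732, -0.027, 0.031]
ft_force: [-0.3, -0.8, -2.7]
width: 0.0371
grip_force: 25.0
```

>>> {"op": "arm_command", "data": {"steps": [{"slide": [-0.005,0.05,0],"rot": [9.97,0.76,0],"grip": 0.2},{"slide": [-0.005,0.05,0],"rot": [9.97,0.76,0],"grip": 0.2},{"slide": [-0.005,0.05,0],"rot": [9.97,0.76,0],"grip": 0.2},{"slide": [-0.005,0.05,0],"rot": [9.97,0.76,0],"grip": 0.2},{"slide": [-0.004,0.05,0],"rot": [9.97,0.76,0],"grip": 0.2},{"slide": [0,0.02,-0.03],"rot": [0,0,0],"grip": 0.2},{"slide": [0,0,-0.03],"rot": [0,0,0],"grip": 0.2},{"slide": [0,0,-0.02],"rot": [0,0,0],"grip": 0.2}]}}

```text
time: 35.4
ee_pos: [0.5448, 0.1986, 0.1298]
eef_rot: [0.629, 0.677, 0.259, -0.28]
ft_force: [-0.1, 0.0, -1.2]
width: 0.0376
grip_force: 25.0
```

```bash
python3 place.py now 34
```

```text
now [0.5448 0.1986 0.1298] rot needed deg [ 0.0039 -0.0312  0.06  ] final tcp [0.5459 0.1988 0.0182] delta [ 0.0011  0.0003 -0.1116]
mid now [0.5459 0.184  0.1596] axis now [ 0.0772 -0.997   0.    ] f [-0.0842  0.0017 -1.2401] w 0.037557368405650465
[-0.3347  0.3976  0.4497  1.8209 -0.9802  1.3259  0.6132]
```

>>> {"op": "arm_command", "data": {"steps": [{"slide": [0.001,0,-0.045],"rot": [0,0,0],"grip": 0.2},{"slide": [0,0,-0.035],"rot": [0,0,0],"grip": 0.2},{"slide": [0,0,-0.02],"rot": [0,0,0],"grip": 0.2},{"slide": [0,0,-0.005],"rot": [0,0,0],"grip": 0.2},{"slide": [0,0,-0.003],"rot": [0,0,0],"grip": 0.2},{"slide": [0,0,-0.001],"rot": [0,0,0],"grip": 0.2},{"slide": [0,0,0],"rot": [0,0,0],"grip": 0.2},{"slide": [0,0,0],"rot": [0,0,0],"grip": 0.2}]}}

```text
time: 36.4
ee_pos: [0.5466, 0.1989, 0.0218]
eef_rot: [0.629, 0.677, 0.26, -0.28]
ft_force: [0.0, 0.5, -2.1]
width: 0.0377
grip_force: 25.0
```

```bash
python3 place.py now 34
```

```text
now [0.5466 0.1989 0.0218] rot needed deg [-0.0023 -0.0031  0.1102] final tcp [0.5459 0.1988 0.0182] delta [-0.0007 -0.0001 -0.0036]
mid now [0.5477 0.1843 0.0516] axis now [ 0.0763 -0.9971 -0.    ] f [ 0.041   0.5297 -2.1017] w 0.0376521954295965
[-0.2913  0.5701  0.4016  1.8587 -1.0886  1.2253  0.7981]
```

>>> {"op": "arm_command", "data": {"steps": [{"slide": [-0.001,0,-0.0015],"rot": [0,0,0],"grip": 0.2},{"slide": [0,0,-0.0015],"rot": [0,0,0],"grip": 0.2},{"slide": [0,0,0],"rot": [0,0,0],"grip": 0.2},{"slide": [0,0,0],"rot": [0,0,0],"grip": 0.2},{"slide": [0,0,0],"rot": [0,0,0],"grip": 0.2},{"slide": [0,0,0],"rot": [0,0,0],"grip": 0.2},{"slide": [0,0,0],"rot": [0,0,0],"grip": 0.2},{"slide": [0,0,0],"rot": [0,0,0],"grip": 0.2}]}}

```text
time: 37.4
ee_pos: [0.5457, 0.1991, 0.0202]
eef_rot: [0.629, 0.677, 0.261, -0.28]
ft_force: [-4.0, -4.9, 12.7]
width: 0.0374
grip_force: 24.9
```

>>> {"op": "arm_command", "data": {"steps": [{"slide": [0,0,0],"rot": [0,0,0],"grip": 0.5},{"slide": [0,0,0],"rot": [0,0,0],"grip": 0.58},{"slide": [0,0,0],"rot": [0,0,0],"grip": 0.58},{"slide": [0,-0.015,0.015],"rot": [0,0,0],"grip": 0.58},{"slide": [0,-0.035,0.035],"rot": [0,0,0],"grip": 0.58},{"slide": [0,-0.035,0.035],"rot": [0,0,0],"grip": 0.58},{"slide": [0,-0.02,0.05],"rot": [0,0,0],"grip": 1},{"slide": [0,-0.02,0.05],"rot": [0,0,0],"grip": 1}]}}

```text
time: 38.4
ee_pos: [0.545, 0.0715, 0.2057]
eef_rot: [0.63, 0.677, 0.259, -0.279]
ft_force: [0.9, -0.5, -0.6]
width: 0.0632
grip_force: 0.0
```

>>> {"op": "arm_command", "data": {"steps": [{"slide": [-0.014,-0.036,0],"rot": [-9.97,-0.76,0],"grip": 1},{"slide": [-0.014,-0.036,0],"rot": [-9.97,-0.76,0],"grip": 1},{"slide": [-0.014,-0.036,0],"rot": [-9.97,-0.76,0],"grip": 1},{"slide": [-0.014,-0.036,0],"rot": [-9.97,-0.76,0],"grip": 1},{"slide": [-0.014,-0.036,0],"rot": [-9.97,-0.76,0],"grip": 1},{"slide": [-0.013,-0.036,0],"rot": [-9.97,-0.76,0],"grip": 1},{"slide": [-0.013,-0.036,0],"rot": [-9.97,-0.76,0],"grip": 1},{"slide": [-0.013,-0.032,0],"rot": [-9.97,-0.76,0],"grip": 1}]}}

```text
time: 39.4
ee_pos: [0.436, -0.2124, 0.205]
eef_rot: [0.649, 0.697, -0.205, 0.225]
ft_force: [-1.3, -0.7, -0.8]
width: 0.0873
grip_force: 0.0
```

>>> {"op": "arm_command", "data": {"steps": [{"slide": [0,0,0],"rot": [-9.97,-0.76,0],"grip": 1},{"slide": [0,0,-0.02],"rot": [0,0,0],"grip": 1},{"slide": [0,0,0],"rot": [0,0,0],"grip": 1},{"slide": [0,0,0],"rot": [0,0,0],"grip": 1},{"slide": [0,0,0],"rot": [0,0,0],"grip": 1},{"slide": [0,0,0],"rot": [0,0,0],"grip": 1},{"slide": [0,0,0],"rot": [0,0,0],"grip": 1},{"slide": [0,0,0],"rot": [0,0,0],"grip": 1}]}}

```text
time: 40.4
ee_pos: [0.4364, -0.2101, 0.1833]
eef_rot: [0.628, 0.677, -0.26, 0.282]
ft_force: [-0.3, -0.2, 1.2]
width: 0.0871
grip_force: 0.0
```

```bash
python3 n.py t5
```

```text
[ 0.4364 -0.2101  0.1833] [ 0.0551 -0.7066 -0.7055] [0.9972 0.0752 0.0026] [-0.592  -0.0193  0.3462  2.1395  0.8177  1.3019 -0.5173]
shells [([215, 178, 257, 190], 0.79), ([432, 231, 456, 245], 0.73), ([457, 210, 484, 226], 0.69), ([223, 197, 261, 216], 0.64), ([385, 234, 403, 250], 0.64), ([396, 143, 415, 155], 0.56)]
A 321 289 [ 0.5961 -0.1669] final [ 0.5984 -0.1966  0.0404] pre [ 0.5918 -0.1118  0.125 ] d_pre [ 0.1554  0.0983 -0.0583]
B 327 289 [ 0.5845 -0.29  ] final [ 0.5868 -0.3197  0.0404] pre [ 0.5802 -0.2349  0.125 ] d_pre [ 0.1438 -0.0248 -0.0583]
C 49 52 [ 0.4413 -0.2659] final [ 0.4436 -0.2956  0.0404] pre [ 0.437  -0.2108  0.125 ] d_pre [ 0.0006 -0.0006 -0.0583]
D 58 52 [ 0.462  -0.4161] final [ 0.4644 -0.4458  0.0404] pre [ 0.4577 -0.361   0.125 ] d_pre [ 0.0214 -0.1509 -0.0583]
```

>>> {"op": "arm_command", "data": {"steps": [{"slide": [0.0006,-0.0006,-0.03],"rot": [0,0,0],"grip": 1},{"slide": [0,0,-0.028],"rot": [0,0,0],"grip": 1},{"slide": [0.002,-0.03,-0.03],"rot": [0,0,0],"grip": 1},{"slide": [0.002,-0.03,-0.03],"rot": [0,0,0],"grip": 1},{"slide": [0.0026,-0.0248,-0.0247],"rot": [0,0,0],"grip": 1},{"slide": [0,0,0],"rot": [0,0,0],"grip": 0.6},{"slide": [0,0,0],"rot": [0,0,0],"grip": 0.4},{"slide": [0,0,0],"rot": [0,0,0],"grip": 0.2}]}}

```text
time: 41.5
ee_pos: [0.4446, -0.2945, 0.0412]
eef_rot: [0.628, 0.677, -0.259, 0.283]
ft_force: [-0.7, 0.4, -0.4]
width: 0.0648
grip_force: 0.0
```

>>> {"op": "arm_command", "data": {"steps": [{"slide": [0,0,0],"rot": [0,0,0],"grip": 0.2},{"slide": [0,0,0],"rot": [0,0,0],"grip": 0.2},{"slide": [0,0,0],"rot": [0,0,0],"grip": 0.2},{"slide": [0,0,0],"rot": [0,0,0],"grip": 0.2},{"slide": [0,0,0],"rot": [0,0,0],"grip": 0.2},{"slide": [0,0,0],"rot": [0,0,0],"grip": 0.2},{"slide": [0,0,0],"rot": [0,0,0],"grip": 0.2},{"slide": [0,0,0],"rot": [0,0,0],"grip": 0.2}]}}

```text
time: 42.5
ee_pos: [0.4438, -0.2955, 0.0407]
eef_rot: [0.628, 0.677, -0.26, 0.282]
ft_force: [0.4, 1.2, 3.6]
width: 0.0377
grip_force: 25.0
```

```bash
python3 place.py pick .4413 -.2659 -34
```

```text
m [ 0.0108 -0.0002 -0.0312]
now [ 0.4438 -0.2955  0.0407] rot needed deg [89.7341  6.9133  0.1251] final tcp [0.4781 0.1934 0.0183] delta [ 0.0344  0.4889 -0.0224]
mid now [ 0.4415 -0.2659  0.055 ] axis now [-0.  0.  1.] f [0.3832 1.2038 3.5698] w 0.03771824398774324
[-0.4571  0.2804  0.4496  2.2288  0.9413  0.8699 -0.6586]
```

>>> {"op": "arm_command", "data": {"steps": [{"slide": [0,0,0.02],"rot": [0,0,0],"grip": 0.2},{"slide": [0,0,0.05],"rot": [0,0,0],"grip": 0.2},{"slide": [0,0.01,0.06],"rot": [0,0,0],"grip": 0.2},{"slide": [0,0.04,0.04],"rot": [0,0,0],"grip": 0.2},{"slide": [0.004,0.047,0],"rot": [9.97,0.76,0],"grip": 0.2},{"slide": [0.004,0.047,0],"rot": [9.97,0.76,0],"grip": 0.2},{"slide": [0.004,0.047,0],"rot": [9.97,0.76,0],"grip": 0.2},{"slide": [0.004,0.047,0],"rot": [9.97,0.76,0],"grip": 0.2}], "newtons": 25}}

```text
time: 43.5
ee_pos: [0.4596, -0.0558, 0.2109]
eef_rot: [0.68, 0.732, -0.028, 0.031]
ft_force: [0.0, 0.0, -2.8]
width: 0.0373
grip_force: 25.0
```

>>> {"op": "arm_command", "data": {"steps": [{"slide": [0.004,0.047,0],"rot": [9.97,0.76,0],"grip": 0.2},{"slide": [0.004,0.047,0],"rot": [9.97,0.76,0],"grip": 0.2},{"slide": [0.004,0.047,0],"rot": [9.97,0.76,0],"grip": 0.2},{"slide": [0.004,0.047,0],"rot": [9.97,0.76,0],"grip": 0.2},{"slide": [0.002,0.047,0],"rot": [9.97,0.76,0],"grip": 0.2},{"slide": [0,0.016,-0.03],"rot": [0,0,0],"grip": 0.2},{"slide": [0,0,-0.03],"rot": [0,0,0],"grip": 0.2},{"slide": [0,0,-0.02],"rot": [0,0,0],"grip": 0.2}]}}

```text
time: 44.5
ee_pos: [0.4765, 0.1934, 0.1285]
eef_rot: [0.63, 0.677, 0.258, -0.28]
ft_force: [-0.1, 0.0, -0.2]
width: 0.0375
grip_force: 25.0
```

```bash
python3 place.py now -34
```

```text
now [0.4765 0.1934 0.1285] rot needed deg [ 0.0564 -0.1897  0.1165] final tcp [0.4781 0.1934 0.0183] delta [ 0.0016  0.0001 -0.1102]
mid now [0.4777 0.1791 0.1582] axis now [ 0.0762 -0.9971  0.0007] f [-0.0893  0.0307 -0.1519] w 0.03750800563499406
[-0.4683  0.2752  0.589   1.9982 -0.9649  1.3028  0.6551]
```

>>> {"op": "arm_command", "data": {"steps": [{"slide": [0.0016,0,-0.045],"rot": [0,0,0],"grip": 0.2},{"slide": [0,0,-0.035],"rot": [0,0,0],"grip": 0.2},{"slide": [0,0,-0.02],"rot": [0,0,0],"grip": 0.2},{"slide": [0,0,-0.005],"rot": [0,0,0],"grip": 0.2},{"slide": [0,0,-0.002],"rot": [0,0,0],"grip": 0.2},{"slide": [0,0,0],"rot": [0,0,0],"grip": 0.2},{"slide": [0,0,0],"rot": [0,0,0],"grip": 0.2},{"slide": [0,0,0],"rot": [0,0,0],"grip": 0.2}]}}

```text
time: 45.5
ee_pos: [0.4794, 0.1935, 0.0241]
eef_rot: [0.629, 0.677, 0.26, -0.28]
ft_force: [-0.3, -0.3, -1.3]
width: 0.0371
grip_force: 25.0
```

```bash
python3 place.py now -34
```

```text
now [0.4794 0.1935 0.0241] rot needed deg [-0.0046  0.0028  0.1098] final tcp [0.4781 0.1934 0.0183] delta [-0.0013 -0.0001 -0.0058]
mid now [0.4805 0.1792 0.0538] axis now [ 0.0763 -0.9971 -0.0001] f [-0.3035 -0.3351 -1.2698] w 0.03714880433036293
[-0.4085  0.4801  0.5342  2.036  -1.1166  1.223   0.8811]
```

>>> {"op": "arm_command", "data": {"steps": [{"slide": [-0.0013,0,-0.002],"rot": [0,0,0],"grip": 0.2},{"slide": [0,0,-0.0015],"rot": [0,0,0],"grip": 0.2},{"slide": [0,0,-0.0015],"rot": [0,0,0],"grip": 0.2},{"slide": [0,0,0],"rot": [0,0,0],"grip": 0.2},{"slide": [0,0,0],"rot": [0,0,0],"grip": 0.2},{"slide": [0,0,0],"rot": [0,0,0],"grip": 0.2},{"slide": [0,0,0],"rot": [0,0,0],"grip": 0.2},{"slide": [0,0,0],"rot": [0,0,0],"grip": 0.2}]}}

```text
time: 46.5
ee_pos: [0.4779, 0.1936, 0.0202]
eef_rot: [0.629, 0.677, 0.26, -0.281]
ft_force: [-5.1, -6.2, 14.6]
width: 0.0374
grip_force: 24.9
```

>>> {"op": "arm_command", "data": {"steps": [{"slide": [0,0,0],"rot": [0,0,0],"grip": 0.5},{"slide": [0,0,0],"rot": [0,0,0],"grip": 0.58},{"slide": [0,0,0],"rot": [0,0,0],"grip": 0.58},{"slide": [0,-0.015,0.015],"rot": [0,0,0],"grip": 0.58},{"slide": [0,-0.035,0.035],"rot": [0,0,0],"grip": 0.58},{"slide": [0,-0.035,0.035],"rot": [0,0,0],"grip": 0.58},{"slide": [0,-0.02,0.05],"rot": [0,0,0],"grip": 1},{"slide": [0,-0.02,0.05],"rot": [0,0,0],"grip": 1}]}}

```text
time: 47.5
ee_pos: [0.4774, 0.0661, 0.2059]
eef_rot: [0.63, 0.677, 0.259, -0.279]
ft_force: [0.2, -0.3, 0.2]
width: 0.0633
grip_force: 0.0
```

>>> {"op": "arm_command", "data": {"steps": [{"slide": [-0.002,-0.053,0],"rot": [-9.97,-0.76,0],"grip": 1},{"slide": [-0.002,-0.053,0],"rot": [-9.97,-0.76,0],"grip": 1},{"slide": [-0.002,-0.053,0],"rot": [-9.97,-0.76,0],"grip": 1},{"slide": [-0.003,-0.053,0],"rot": [-9.97,-0.76,0],"grip": 1},{"slide": [-0.003,-0.053,0],"rot": [-9.97,-0.76,0],"grip": 1},{"slide": [-0.003,-0.053,0],"rot": [-9.97,-0.76,0],"grip": 1},{"slide": [-0.003,-0.053,0],"rot": [-9.97,-0.76,0],"grip": 1},{"slide": [-0.002,-0.05,0],"rot": [-9.97,-0.76,0],"grip": 1}]}}

```text
time: 48.5
ee_pos: [0.4573, -0.3554, 0.2053]
eef_rot: [0.649, 0.697, -0.206, 0.225]
ft_force: [-0.1, -0.6, -0.3]
width: 0.0871
grip_force: 0.0
```

>>> {"op": "arm_command", "data": {"steps": [{"slide": [0,0,0],"rot": [-9.97,-0.76,0],"grip": 1},{"slide": [0,0,-0.02],"rot": [0,0,0],"grip": 1},{"slide": [0,0,0],"rot": [0,0,0],"grip": 1},{"slide": [0,0,0],"rot": [0,0,0],"grip": 1},{"slide": [0,0,0],"rot": [0,0,0],"grip": 1},{"slide": [0,0,0],"rot": [0,0,0],"grip": 1},{"slide": [0,0,0],"rot": [0,0,0],"grip": 1},{"slide": [0,0,0],"rot": [0,0,0],"grip": 1}]}}

```text
time: 49.5
ee_pos: [0.4579, -0.3526, 0.1836]
eef_rot: [0.628, 0.677, -0.26, 0.282]
ft_force: [-0.4, -0.0, -0.5]
width: 0.0866
grip_force: 0.0
```

```bash
python3 n.py t6
```

```text
[ 0.4579 -0.3526  0.1836] [ 0.0551 -0.7066 -0.7055] [0.9972 0.0752 0.0025] [-0.5352  0.0362  0.6447  2.093   0.896   1.0593 -0.2961]
shells [([456, 207, 486, 223], 0.81), ([218, 220, 262, 238], 0.7), ([432, 229, 457, 245], 0.67), ([222, 198, 261, 214], 0.65), ([394, 140, 416, 154], 0.62), ([216, 177, 258, 189], 0.6)]
A 323 289 [ 0.5961 -0.1669] final [ 0.5984 -0.1966  0.0404] pre [ 0.5918 -0.1118  0.125 ] d_pre [ 0.134   0.2408 -0.0586]
B 328 289 [ 0.5845 -0.29  ] final [ 0.5868 -0.3197  0.0404] pre [ 0.5802 -0.2349  0.125 ] d_pre [ 0.1223  0.1177 -0.0586]
C 18 89 [ 0.4477 -0.2776] final [ 0.4501 -0.3073  0.0404] pre [ 0.4434 -0.2225  0.125 ] d_pre [-0.0144  0.1301 -0.0586]
D 59 52 [ 0.462  -0.4161] final [ 0.4643 -0.4458  0.0404] pre [ 0.4577 -0.361   0.125 ] d_pre [-0.0001 -0.0084 -0.0586]
D 59 1 [ 0.4693 -0.392 ] final [ 0.4716 -0.4216  0.0404] pre [ 0.465  -0.3368  0.125 ] d_pre [ 0.0071  0.0157 -0.0586]
```

>>> {"op": "arm_command", "data": {"steps": [{"slide": [0,-0.0084,-0.03],"rot": [0,0,0],"grip": 1},{"slide": [0,0,-0.0285],"rot": [0,0,0],"grip": 1},{"slide": [0.002,-0.03,-0.03],"rot": [0,0,0],"grip": 1},{"slide": [0.002,-0.03,-0.03],"rot": [0,0,0],"grip": 1},{"slide": [0.0026,-0.0248,-0.0247],"rot": [0,0,0],"grip": 1},{"slide": [0,0,0],"rot": [0,0,0],"grip": 0.6},{"slide": [0,0,0],"rot": [0,0,0],"grip": 0.4},{"slide": [0,0,0],"rot": [0,0,0],"grip": 0.2}]}}

```text
time: 50.6
ee_pos: [0.4655, -0.4449, 0.041]
eef_rot: [0.628, 0.677, -0.259, 0.283]
ft_force: [0.5, 0.4, 0.4]
width: 0.0647
grip_force: 0.0
```

>>> {"op": "arm_command", "data": {"steps": [{"slide": [0,0,0],"rot": [0,0,0],"grip": 0.2},{"slide": [0,0,0],"rot": [0,0,0],"grip": 0.2},{"slide": [0,0,0],"rot": [0,0,0],"grip": 0.2},{"slide": [0,0,0],"rot": [0,0,0],"grip": 0.2},{"slide": [0,0,0],"rot": [0,0,0],"grip": 0.2},{"slide": [0,0,0],"rot": [0,0,0],"grip": 0.2},{"slide": [0,0,0],"rot": [0,0,0],"grip": 0.2},{"slide": [0,0,0],"rot": [0,0,0],"grip": 0.2}]}}

```text
time: 51.6
ee_pos: [0.4647, -0.4457, 0.0405]
eef_rot: [0.628, 0.677, -0.26, 0.282]
ft_force: [1.6, 0.8, 2.5]
width: 0.0373
grip_force: 25.0
```

```bash
python3 place.py pick .4620 -.4161 -102
```

```text
m [ 0.0107 -0.0004 -0.0313]
now [ 0.4647 -0.4457  0.0405] rot needed deg [89.7336  6.9193  0.1263] final tcp [0.4103 0.1884 0.0182] delta [-0.0544  0.6342 -0.0223]
mid now [ 0.4624 -0.4161  0.055 ] axis now [0. 0. 1.] f [1.6086 0.8153 2.5418] w 0.03726567859551278
[-0.3321  0.4412  0.7051  2.1059  0.914   0.5764 -0.401 ]
```

>>> {"op": "arm_command", "data": {"steps": [{"slide": [0,0,0.02],"rot": [0,0,0],"grip": 0.2},{"slide": [0,0,0.05],"rot": [0,0,0],"grip": 0.2},{"slide": [0,0.01,0.06],"rot": [0,0,0],"grip": 0.2},{"slide": [0,0.04,0.04],"rot": [0,0,0],"grip": 0.2},{"slide": [0,0.05,0],"rot": [9.97,0.76,0],"grip": 0.2},{"slide": [-0.002,0.05,0],"rot": [9.97,0.76,0],"grip": 0.2},{"slide": [-0.005,0.05,0],"rot": [9.97,0.76,0],"grip": 0.2},{"slide": [-0.006,0.05,0],"rot": [9.97,0.76,0],"grip": 0.2}], "newtons": 25}}

```text
time: 52.6
ee_pos: [0.4512, -0.1938, 0.2107]
eef_rot: [0.68, 0.732, -0.028, 0.031]
ft_force: [-1.0, -0.8, -2.2]
width: 0.0374
grip_force: 25.0
```

>>> {"op": "arm_command", "data": {"steps": [{"slide": [-0.006,0.05,0],"rot": [9.97,0.76,0],"grip": 0.2},{"slide": [-0.006,0.05,0],"rot": [9.97,0.76,0],"grip": 0.2},{"slide": [-0.006,0.05,0],"rot": [9.97,0.76,0],"grip": 0.2},{"slide": [-0.006,0.05,0],"rot": [9.97,0.76,0],"grip": 0.2},{"slide": [-0.006,0.05,0],"rot": [9.97,0.76,0],"grip": 0.2},{"slide": [-0.006,0.05,0],"rot": [0,0,0],"grip": 0.2},{"slide": [-0.005,0.05,0],"rot": [0,0,0],"grip": 0.2},{"slide": [0,0.034,-0.02],"rot": [0,0,0],"grip": 0.2}]}}

```text
time: 53.6
ee_pos: [0.4099, 0.1902, 0.1908]
eef_rot: [0.629, 0.677, 0.26, -0.28]
ft_force: [0.5, -0.6, -1.8]
width: 0.0373
grip_force: 25.0
```

```bash
python3 place.py now -102
```

```text
now [0.4099 0.1902 0.1908] rot needed deg [-0.0634  0.0254  0.0505] final tcp [0.4103 0.1884 0.0182] delta [ 0.0004 -0.0017 -0.1726]
mid now [0.411  0.1757 0.2206] axis now [ 0.0774 -0.997  -0.0011] f [ 0.4785 -0.5944 -1.8155] w 0.037331895890652896
[-0.5984 -0.0054  0.6794  2.1047 -0.8052  1.3028  0.4863]
```

>>> {"op": "arm_command", "data": {"steps": [{"slide": [0,-0.001,-0.045],"rot": [0,0,0],"grip": 0.2},{"slide": [0,0,-0.045],"rot": [0,0,0],"grip": 0.2},{"slide": [0,0,-0.045],"rot": [0,0,0],"grip": 0.2},{"slide": [0,0,-0.02],"rot": [0,0,0],"grip": 0.2},{"slide": [0,0,-0.008],"rot": [0,0,0],"grip": 0.2},{"slide": [0,0,-0.004],"rot": [0,0,0],"grip": 0.2},{"slide": [0,0,0],"rot": [0,0,0],"grip": 0.2},{"slide": [0,0,0],"rot": [0,0,0],"grip": 0.2}]}}

```text
time: 54.6
ee_pos: [0.411, 0.1874, 0.0242]
eef_rot: [0.629, 0.677, 0.26, -0.279]
ft_force: [0.9, -0.8, -1.6]
width: 0.0375
grip_force: 25.0
```

```bash
python3 place.py now -102
```

```text
now [0.411  0.1874 0.0242] rot needed deg [-0.0214  0.0359  0.1106] final tcp [0.4103 0.1884 0.0182] delta [-0.0007  0.0011 -0.0059]
mid now [0.412  0.1729 0.0539] axis now [ 0.0764 -0.9971 -0.0003] f [ 0.8923 -0.7567 -1.584 ] w 0.03751865175973567
[-0.5106  0.3834  0.6499  2.2055 -1.113   1.203   0.9492]
```

>>> {"op": "arm_command", "data": {"steps": [{"slide": [-0.0007,0.001,-0.002],"rot": [0,0,0],"grip": 0.2},{"slide": [0,0,-0.0015],"rot": [0,0,0],"grip": 0.2},{"slide": [0,0,-0.0015],"rot": [0,0,0],"grip": 0.2},{"slide": [0,0,0],"rot": [0,0,0],"grip": 0.2},{"slide": [0,0,0],"rot": [0,0,0],"grip": 0.2},{"slide": [0,0,0],"rot": [0,0,0],"grip": 0.2},{"slide": [0,0,0],"rot": [0,0,0],"grip": 0.2},{"slide": [0,0,0],"rot": [0,0,0],"grip": 0.2}]}}

```text
time: 55.6
ee_pos: [0.41, 0.1885, 0.0195]
eef_rot: [0.629, 0.677, 0.26, -0.28]
ft_force: [-2.6, -3.7, 10.1]
width: 0.0372
grip_force: 25.0
```

>>> {"op": "arm_command", "data": {"steps": [{"slide": [0,0,0],"rot": [0,0,0],"grip": 0.5},{"slide": [0,0,0],"rot": [0,0,0],"grip": 0.58},{"slide": [0,0,0],"rot": [0,0,0],"grip": 0.58},{"slide": [0,-0.015,0.015],"rot": [0,0,0],"grip": 0.58},{"slide": [0,-0.035,0.035],"rot": [0,0,0],"grip": 0.58},{"slide": [0,-0.035,0.035],"rot": [0,0,0],"grip": 0.58},{"slide": [0,-0.02,0.05],"rot": [0,0,0],"grip": 0.7},{"slide": [0,-0.02,0.05],"rot": [0,0,0],"grip": 0.7}]}}

```text
time: 56.6
ee_pos: [0.4095, 0.0624, 0.2048]
eef_rot: [0.63, 0.677, 0.259, -0.28]
ft_force: [1.7, 0.2, -0.4]
width: 0.0591
grip_force: 0.0
```

>>> {"op": "arm_command", "data": {"steps": [{"slide": [0.02,0,0.03],"rot": [-9,-0.68,0],"grip": 0.7},{"slide": [0.02,0,0.03],"rot": [-9,-0.68,0],"grip": 0.7},{"slide": [0.02,0,0.03],"rot": [-9,-0.68,0],"grip": 0.7},{"slide": [0.02,0,0.03],"rot": [-9,-0.68,0],"grip": 0.7},{"slide": [0.02,0,0.03],"rot": [-9,-0.68,0],"grip": 0.7},{"slide": [0,0.01,0],"rot": [0,0,10],"grip": 0.7},{"slide": [0,0.01,0],"rot": [0,0,10],"grip": 0.7},{"slide": [0,0.01,0],"rot": [0,0,10],"grip": 0.7}]}}

```text
time: 57.6
ee_pos: [0.5096, 0.0937, 0.3531]
eef_rot: [0.465, 0.885, -0.001, 0.002]
ft_force: [0.6, 0.1, -0.2]
width: 0.0608
grip_force: 0.0
```

>>> {"op": "arm_command", "data": {"steps": [{"slide": [0.02,0.02,0],"rot": [0,0,10],"grip": 0.7},{"slide": [0.02,0.02,0],"rot": [0,0,10],"grip": 0.7},{"slide": [0.02,0.01,0],"rot": [0,0,10],"grip": 0.7},{"slide": [0.02,0,0],"rot": [0,0,10],"grip": 0.7},{"slide": [0.02,0,0],"rot": [0,0,10],"grip": 0.7},{"slide": [0.01,0,0],"rot": [0,0,10],"grip": 0.7},{"slide": [0,0,0],"rot": [0,0,0],"grip": 0.7},{"slide": [0,0,0],"rot": [0,0,0],"grip": 0.7}]}}

```text
time: 58.6
ee_pos: [0.6194, 0.1433, 0.3534]
eef_rot: [-0.035, 0.999, 0.0, 0.002]
ft_force: [-0.4, -0.3, -0.0]
width: 0.061
grip_force: 0.0
```

```bash
python3 v.py wrist w7 180 0 450 240 2.4
cat > k.py <<'E'
from h import *
from place import W
np.set_printoptions(precision=3,suppress=True)
st=sensors.read_state();print(st['ee_pos'],st['eef_rot'],st['joint_positions'])
w=shot('wrist');f=lambda X:((proj(w,W(X))-[180,0])*2.4).round().tolist()
for gx in(-102,-34,34,102):print(gx,'ends top line',f((gx,-55,48)),f((gx,55,48)))
print('bar',f((0,134,227)))
E
python3 k.py
```

```text
0.06093721814434693
[0.619 0.143 0.354] [-0.035  0.999  0.001  0.002] [-0.609  0.341  0.443  1.162 -0.145  1.664  1.439]
-102 ends top line [313.0, 46.0] [497.0, 44.0]
-34 ends top line [315.0, 169.0] [491.0, 167.0]
34 ends top line [316.0, 282.0] [485.0, 281.0]
102 ends top line [317.0, 386.0] [480.0, 385.0]
bar [778.0, 197.0]
```

View pics/w7.png

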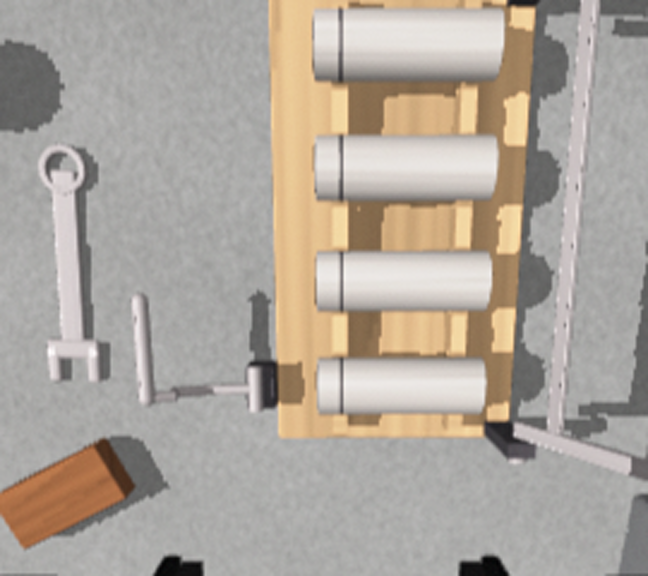

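>>> {"op": "arm_command", "data": {"steps": [{"slide": [-0.04,0.05,0],"rot": [0,0,0],"grip": 0.6},{"slide": [-0.04,0.05,0],"rot": [0,0,0],"grip": 0.6},{"slide": [-0.036,0.05,0],"rot": [0,0,0],"grip": 0.6},{"slide": [0,0.022,-0.04],"rot": [0,0,0],"grip": 0.6},{"slide": [0,0,-0.02],"rot": [0,0,0],"grip": 0.6},{"slide": [0,0,0],"rot": [0,0,0],"grip": 0.6},{"slide": [0,0,0],"rot": [0,0,0],"grip": 0.6},{"slide": [0,0,0],"rot": [0,0,0],"grip": 0.6}], "newtons": 20}}

```text
time: 59.7
ee_pos: [0.5062, 0.3127, 0.2947]
eef_rot: [-0.036, 0.999, 0.001, 0.003]
ft_force: [-0.1, -0.3, -0.3]
width: 0.052
grip_force: 0.0
```

```bash
python3 v.py wrist w8 170 0 470 240 2.2
cat >> k.py <<'E'
f=lambda X:((proj(w,W(X))-[170,0])*2.2).round().tolist()
print('bar crop',f((-125,134,227)),f((-60,134,227)),f((0,134,227)))
E
python3 k.py
```

```text
0.052061293910578094
[0.506 0.313 0.294] [-0.036  0.999  0.001  0.003] [-0.898  0.228  0.327  1.404 -0.071  1.516  1.068]
-102 ends top line [-5.0, 217.0] [192.0, 216.0]
-34 ends top line [10.0, 341.0] [199.0, 340.0]
34 ends top line [24.0, 454.0] [205.0, 453.0]
102 ends top line [37.0, 558.0] [210.0, 557.0]
bar [338.0, 480.0]
bar crop [332.0, 90.0] [332.0, 284.0] [332.0, 440.0]
```

View pics/w8.png

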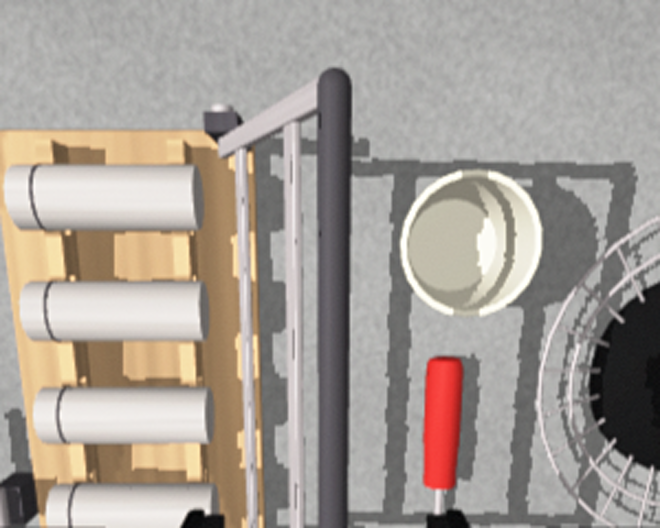

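>>> {"op": "arm_command", "data": {"steps": [{"slide": [0,0.002,-0.04],"rot": [0,0,0],"grip": 0.55},{"slide": [0,0,-0.04],"rot": [0,0,0],"grip": 0.55},{"slide": [0,0,-0.028],"rot": [0,0,0],"grip": 0.55},{"slide": [0,0,0],"rot": [0,0,0],"grip": 0.3},{"slide": [0,0,0],"rot": [0,0,0],"grip": 0},{"slide": [0,0,0],"rot": [0,0,0],"grip": 0},{"slide": [0,0,0],"rot": [0,0,0],"grip": 0},{"slide": [0,0,0],"rot": [0,0,0],"grip": 0}], "newtons": 20}}

```text
time: 60.8
ee_pos: [0.5059, 0.3155, 0.1861]
eef_rot: [-0.037, 0.999, 0.001, 0.003]
ft_force: [0.0, 1.6, 1.8]
width: 0.0108
grip_force: 20.0
```

>>> {"op": "arm_command", "data": {"steps": [{"slide": [0,0,0],"rot": [0,0,0],"grip": 0},{"slide": [0,0,0],"rot": [0,0,0],"grip": 0},{"slide": [0,0,0],"rot": [0,0,0],"grip": 0},{"slide": [0,0,0],"rot": [0,0,0],"grip": 0},{"slide": [0,0,0],"rot": [0,0,0],"grip": 0},{"slide": [0,0,0],"rot": [0,0,0],"grip": 0},{"slide": [0,0,0],"rot": [0,0,0],"grip": 0},{"slide": [0,0,0],"rot": [0,0,0],"grip": 0}]}}

```text
time: 61.8
ee_pos: [0.5059, 0.3156, 0.186]
eef_rot: [-0.037, 0.999, 0.001, 0.003]
ft_force: [2.0, 3.0, 6.1]
width: 0.0113
grip_force: 20.0
```

>>> {"op": "arm_command", "data": {"steps": [{"slide": [0.001,-0.012,0.0043],"rot": [0,0,0],"grip": 0},{"slide": [0.0013,-0.017,0.0043],"rot": [0,0,0],"grip": 0},{"slide": [0.0013,-0.0174,0.0024],"rot": [0,0,0],"grip": 0},{"slide": [0.0013,-0.0176,0.0004],"rot": [0,0,0],"grip": 0},{"slide": [0.0013,-0.0175,-0.0015],"rot": [0,0,0],"grip": 0},{"slide": [0.0013,-0.0173,-0.0034],"rot": [0,0,0],"grip": 0},{"slide": [0.0013,-0.0168,-0.0053],"rot": [0,0,0],"grip": 0},{"slide": [0.0012,-0.0161,-0.0071],"rot": [0,0,0],"grip": 0}]}}

```text
time: 62.8
ee_pos: [0.5153, 0.1818, 0.1786]
eef_rot: [-0.037, 0.999, 0.0, 0.002]
ft_force: [-2.9, 0.7, -2.4]
width: 0.0113
grip_force: 20.0
```

>>> {"op": "arm_command", "data": {"steps": [{"slide": [0.0011,-0.0152,-0.0088],"rot": [0,0,0],"grip": 0},{"slide": [0.0011,-0.0142,-0.0104],"rot": [0,0,0],"grip": 0},{"slide": [0.001,-0.0129,-0.0119],"rot": [0,0,0],"grip": 0},{"slide": [0.0009,-0.0115,-0.0133],"rot": [0,0,0],"grip": 0},{"slide": [0.0008,-0.01,-0.0145],"rot": [0,0,0],"grip": 0},{"slide": [0.0006,-0.0084,-0.0155],"rot": [0,0,0],"grip": 0},{"slide": [0,0,0],"rot": [0,0,0],"grip": 0},{"slide": [0,0,0],"rot": [0,0,0],"grip": 0}]}}

```text
time: 63.8
ee_pos: [0.5209, 0.111, 0.105]
eef_rot: [-0.037, 0.999, 0.0, 0.002]
ft_force: [-6.0, 0.5, -3.4]
width: 0.0117
grip_force: 20.0
```

>>> {"op": "arm_command", "data": {"steps": [{"slide": [0.0005,-0.0066,-0.0163],"rot": [0,0,0],"grip": 0},{"slide": [0,-0.0048,-0.0169],"rot": [0,0,0],"grip": 0},{"slide": [0,-0.0029,-0.0173],"rot": [0,0,0],"grip": 0},{"slide": [0,-0.001,-0.0165],"rot": [0,0,0],"grip": 0},{"slide": [0,0,0],"rot": [0,0,0],"grip": 0},{"slide": [0,0,0],"rot": [0,0,0],"grip": 0},{"slide": [0,0,0],"rot": [0,0,0],"grip": 0},{"slide": [0,0,0],"rot": [0,0,0],"grip": 0}]}}

```text
time: 64.8
ee_pos: [0.5231, 0.0975, 0.0391]
eef_rot: [-0.038, 0.999, 0.001, 0.004]
ft_force: [0.1, 5.7, -3.6]
width: 0.0113
grip_force: 20.0
```

>>> {"op": "arm_command", "data": {"steps": [{"slide": [0,0,0],"rot": [0,0,0],"grip": 0.42},{"slide": [0,0,0],"rot": [0,0,0],"grip": 0.42},{"slide": [0,0,0],"rot": [0,0,0],"grip": 0.42},{"slide": [0,0,0.02],"rot": [0,0,0],"grip": 0.42},{"slide": [0,0,0.05],"rot": [0,0,0],"grip": 0.6},{"slide": [0,0,0.05],"rot": [0,0,0],"grip": 0.6},{"slide": [0.035,-0.037,0.02],"rot": [0,0,0],"grip": 0.6},{"slide": [0.036,-0.037,0],"rot": [0,0,0],"grip": 0.6}], "newtons": 12}}

```text
time: 65.8
ee_pos: [0.5948, 0.0212, 0.1808]
eef_rot: [-0.038, 0.999, 0.001, 0.005]
ft_force: [-0.1, 0.6, -0.9]
width: 0.0517
grip_force: 0.0
```

```bash
python3 v.py wrist w9 170 0 420 250 2.4
cat > k2.py <<'E'
from h import *
from place import W
np.set_printoptions(precision=4,suppress=True)
st=sensors.read_state();print(st['ee_pos'],st['eef_rot'],W((68,-164,76)))
w=shot('wrist');f=lambda X:((proj(w,W(X))-[170,0])*2.4).round().tolist()
print('rod end',f((45,-164,76)),f((68,-164,76)),'bar end',f((-125,-85,78)),f((0,-85,78)))
E
python3 k2.py
```

```text
0.051912289713590895
[0.5971 0.0143 0.1792] [-0.0346  0.9994 -0.0012  0.0045] [0.5933 0.0233 0.076 ]
rod end [378.0, 399.0] [378.0, 455.0] bar end [617.0, -110.0] [587.0, 281.0]
```

View pics/w9.png

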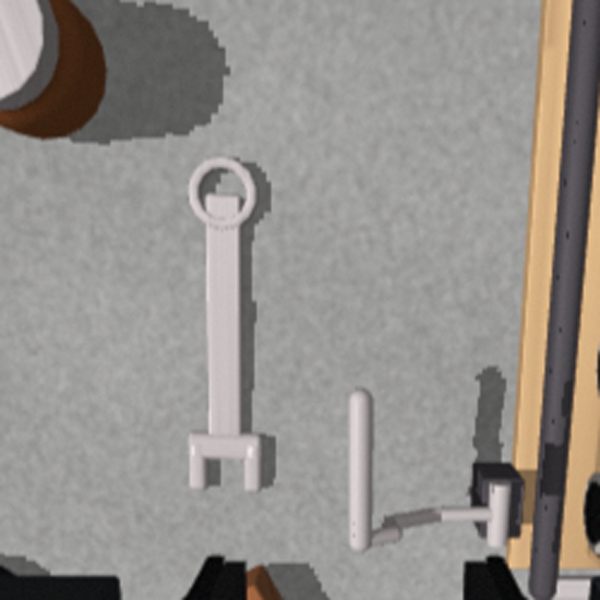

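>>> {"op": "arm_command", "data": {"steps": [{"slide": [0,0,0],"rot": [0,0,0],"grip": 0.6},{"slide": [0,0,0],"rot": [0,0,0],"grip": 0.6},{"slide": [0,0,-0.02],"rot": [0,0,0],"grip": 0.6},{"slide": [0,0,0],"rot": [0,0,0],"grip": 0.6},{"slide": [0,0,0],"rot": [0,0,0],"grip": 0.6},{"slide": [0,0,0],"rot": [0,0,0],"grip": 0.6},{"slide": [0,0,0],"rot": [0,0,0],"grip": 0.6},{"slide": [0,0,0],"rot": [0,0,0],"grip": 0.6}]}}

```text
time: 66.9
ee_pos: [0.5928, 0.0217, 0.1583]
eef_rot: [-0.037, 0.999, 0.0, 0.002]
ft_force: [-0.4, 0.4, -0.5]
width: 0.0519
grip_force: 0.0
```

```bash
cat >> k2.py <<'E'
cv2.imwrite('pics/r.png',w['pixels'][:,:,::-1])
# rod column: bright run on row through mid of rod
u,v=proj(w,W((55,-164,76)));r=w['pixels'][int(v),int(u)-30:int(u)+30].sum(1).astype(int);print(u,v,r.tolist())
E
python3 k2.py
```

```text
[0.5928 0.0217 0.1583] [-0.0368  0.9993  0.0005  0.0025] [0.5933 0.0233 0.076 ]
rod end [359.0, 420.0] [359.0, 479.0] bar end [615.0, -125.0] [581.0, 295.0]
319.45626361858626 185.6426859249507 [485, 491, 486, 487, 480, 479, 481, 474, 477, 484, 487, 490, 504, 498, 491, 492, 481, 462, 457, 461, 472, 474, 470, 473, 481, 498, 606, 612, 398, 621, 590, 551, 497, 441, 365, 314, 368, 473, 474, 478, 475, 465, 456, 464, 473, 470, 472, 473, 469, 476, 477, 472, 463, 461, 468, 482, 485, 498, 486, 467]
```

>>> {"op": "arm_command", "data": {"steps": [{"slide": [0,0.0015,-0.04],"rot": [0,0,0],"grip": 0.55},{"slide": [0,0,-0.04],"rot": [0,0,0],"grip": 0.55},{"slide": [0,0,-0.03],"rot": [0,0,0],"grip": 0.55},{"slide": [0,0,-0.013],"rot": [0,0,0],"grip": 0.55},{"slide": [0,0,0],"rot": [0,0,0],"grip": 0.3},{"slide": [0,0,0],"rot": [0,0,0],"grip": 0},{"slide": [0,0,0],"rot": [0,0,0],"grip": 0},{"slide": [0,0,0],"rot": [0,0,0],"grip": 0}], "newtons": 15}}

```text
time: 67.95
ee_pos: [0.5931, 0.0233, 0.0358]
eef_rot: [-0.037, 0.999, 0.001, 0.003]
ft_force: [-0.0, 0.3, 0.1]
width: 0.0157
grip_force: 0.0
```

>>> {"op": "arm_command", "data": {"steps": [{"slide": [0,0,0],"rot": [0,0,0],"grip": 0},{"slide": [0,0,0],"rot": [0,0,0],"grip": 0},{"slide": [0,0,0],"rot": [0,0,0],"grip": 0},{"slide": [0,0,0],"rot": [0,0,0],"grip": 0},{"slide": [0,0,0],"rot": [0,0,0],"grip": 0},{"slide": [0,0,0],"rot": [0,0,0],"grip": 0},{"slide": [0,0,0],"rot": [0,0,0],"grip": 0},{"slide": [0,0,0],"rot": [0,0,0],"grip": 0}]}}

```text
time: 68.95
ee_pos: [0.5929, 0.0235, 0.0354]
eef_rot: [-0.037, 0.999, 0.001, 0.003]
ft_force: [-1.7, 1.3, 5.6]
width: 0.0097
grip_force: 15.0
```

>>> {"op": "arm_command", "data": {"steps": [{"slide": [-0.0005,0.0071,0.0106],"rot": [0,0,0],"grip": 0},{"slide": [-0.0008,0.0104,0.0108],"rot": [0,0,0],"grip": 0},{"slide": [-0.0009,0.0123,0.0084],"rot": [0,0,0],"grip": 0},{"slide": [-0.001,0.0138,0.0058],"rot": [0,0,0],"grip": 0},{"slide": [-0.0011,0.0147,0.003],"rot": [0,0,0],"grip": 0},{"slide": [-0.0011,0.015,0],"rot": [0,0,0],"grip": 0},{"slide": [0,0,0],"rot": [0,0,0],"grip": 0},{"slide": [0,0,0],"rot": [0,0,0],"grip": 0}]}}

```text
time: 69.95
ee_pos: [0.5875, 0.0978, 0.0742]
eef_rot: [-0.037, 0.999, 0.001, 0.003]
ft_force: [-0.1, 1.1, 7.9]
width: 0.009
grip_force: 15.0
```

>>> {"op": "arm_command", "data": {"steps": [{"slide": [-0.0006,0.008,-0.001],"rot": [0,0,0],"grip": 0},{"slide": [-0.0006,0.008,-0.0025],"rot": [0,0,0],"grip": 0},{"slide": [0,0,0],"rot": [0,0,0],"grip": 0},{"slide": [0,0,0],"rot": [0,0,0],"grip": 0},{"slide": [0,0,0],"rot": [0,0,0],"grip": 0},{"slide": [0,0,0],"rot": [0,0,0],"grip": 0},{"slide": [0,0,0],"rot": [0,0,0],"grip": 0},{"slide": [0,0,0],"rot": [0,0,0],"grip": 0}]}}

```text
time: 70.95
ee_pos: [0.5863, 0.1126, 0.0703]
eef_rot: [-0.037, 0.999, 0.001, 0.003]
ft_force: [3.4, 1.8, 4.9]
width: 0.0093
grip_force: 15.0
```

Release gently, retreat upward and look.

>>> {"op": "arm_command", "data": {"steps": [{"slide": [0,0,0],"rot": [0,0,0],"grip": 0.25},{"slide": [0,0,0],"rot": [0,0,0],"grip": 0.35},{"slide": [0,0,0],"rot": [0,0,0],"grip": 0.35},{"slide": [0,0,0.02],"rot": [0,0,0],"grip": 0.35},{"slide": [0,0,0.05],"rot": [0,0,0],"grip": 0.35},{"slide": [0.02,0,0.05],"rot": [0,0,0],"grip": 0.35},{"slide": [0.04,0,0.05],"rot": [0,0,0],"grip": 0.35},{"slide": [0,0,0.05],"rot": [0,0,0],"grip": 0.35}]}}

```text
time: 71.95
ee_pos: [0.6459, 0.1122, 0.2892]
eef_rot: [-0.037, 0.999, -0.0, 0.002]
ft_force: [1.1, -0.2, -0.3]
width: 0.03
grip_force: 0.0
```

>>> {"op": "arm_command", "data": {"steps": [{"slide": [0,0,0],"rot": [0,0,0],"grip": 0.35},{"slide": [0,0,0],"rot": [0,0,0],"grip": 0.35},{"slide": [0,0,0],"rot": [0,0,0],"grip": 0.35},{"slide": [0,0,0],"rot": [0,0,0],"grip": 0.35},{"slide": [0,0,0],"rot": [0,0,0],"grip": 0.35},{"slide": [0,0,0],"rot": [0,0,0],"grip": 0.35},{"slide": [0,0,0],"rot": [0,0,0],"grip": 0.35},{"slide": [0,0,0],"rot": [0,0,0],"grip": 0.35}]}}

```text
time: 72.95
ee_pos: [0.6451, 0.1125, 0.289]
eef_rot: [-0.037, 0.999, 0.0, 0.002]
ft_force: [0.5, -0.3, -0.7]
width: 0.0305
grip_force: 0.0
```

```bash
python3 v.py wrist w10 150 0 450 240 2.4
python3 - <<'E'
from h import *
from place import W
w=shot('wrist');f=lambda X:((proj(w,W(X))-[150,0])*2.4).round().tolist()
print(f((45,-74,111)),f((105,-74,111)),f((125,-85,78)),f((126,60,78)))
E
```

```text
0.030426123617437625
[412.0, 259.0] [412.0, 384.0] [391.0, 411.0] [654.0, 412.0]
```

View pics/w10.png

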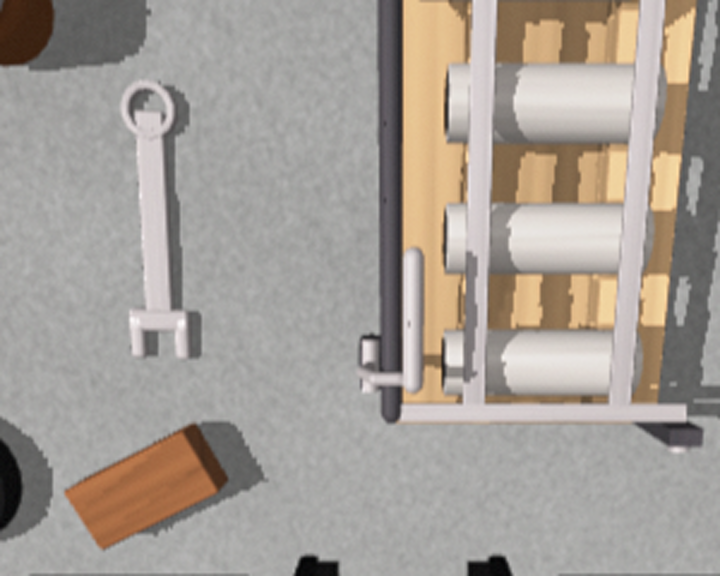

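```bash
python3 -c "
from bench import order
print(order.close_job())"
```

```text
the job is handed in; nothing more can be done
None
```

I laid all four lamp shells on their sides in the cradle, one to a groove, and handed the job in at about 73 s. The last view, which shows three of the four shells, has the keeper fully down and the latch over its front bar. All four were seen centred before the keeper was closed.

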